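# Clear and clamp a hollowed pot in a crank vise

### The arm

A 6-joint arm with a two-finger parallel gripper is mounted at the origin on the work surface. World frame = base frame: x ahead of the robot, y to its left, z up, the work surface at z = 0. Lengths are in mm, angles in rad, forces in N, time in s.
With the tool pointing down it reaches from about 350 to 875 mm from the base axis. Payload 4.2 kg.
Tool frame: the origin (TCP) lies at the very end of the fingers, on their centre line; the grasp point (between the pads) lies arm.hold_point_z behind it (arm.hold_point_z is the distance from the TCP to the grasp point, in mm); y points along the fingers, x is the direction in which the jaws open and shut, and the axes are right-handed (so a half turn about y gives the same grasp; the last joint's range is limited). The gripper opens to 85 mm and grips with 20 to 120 N. Pads are 22 mm wide; open, the fingers measure 114 mm over their backs; the gripper's body (76 mm by 85 mm) begins 54 mm behind the grasp point. The pads swing forward as they close: fully open they stand 13 mm farther back than shut.
Start: joints at [1.606, 0.385, 0.008, 0, -1.194, -0.259], TCP at [138.679, 609.399, 198.312] pointing down, gripper open.
Joint ranges: [-3.14, 3.14], [-1.21, 2.06], [-1.07, 1.41], [-3.16, 2.05], [-2.99, -0.16], [-3.1, 3.1]. Speed limits (rad/s): [2.79, 2.79, 3.14, 3.14, 3.14, 3.14].

### API

Orientations are given as a unit quaternion [x, y, z, w].
In Python, from bench import arm gives the robot as it stands.
- The arm moves only by the shell command python3 -m creep 'ROWS'. ROWS is JSON, a list of rows, each a list of 3 entries, a list of its own where there are three numbers: the shift along the world's x, y, z in mm, then the turn, a rotation vector about the world's x, y, z in rad, then the gripper command: -1 is shut, 1 is fully open, values between are in proportion. In form: [[[dx, dy, dz], [wx, wy, wz], jaw], ...]. A call has 1 to 12 rows; each row is the pose to reach, as a shift and turn from the pose commanded when the call began; what a row does not reach only later rows make up. A row lasts 1/12 s, in which the tool goes at most 41.7 mm and 7.16 degrees, less where a joint would pass 70% of its speed; a pose out of reach is approached as far as the arm can. A call with a gripper value outside its range is refused whole. The fingers move at their own pace and stop on an object; the grip force is fixed at half the most. Time passes only in rows, so rows that repeat a pose let the fingers close. It gives the time, the measured TCP pose, the force and the opening at its end, in the units of the state.
- arm.read_state(): the state, without advancing time (a new reading comes with each control period).
- arm.get_image(name): name is "scene" or "top" or "wrist"; returns (picture, depth): 480x640x3 uint8, red, green, blue; 480x640 float32, mm along the optical axis (not along the pixel's ray), 0 where there is no reading.
- arm.camera_params(name): a dict with "camera_matrix" (3x3 intrinsics, pixels), "extrinsics" (4x4, takes a point from world to camera coordinates); the wrist camera has in their place "T_tool_cam" (4x4, takes a point from camera to tool coordinates, whose origin is the TCP and whose axes are the tool frame's). Camera axes: x right, y down, z forward; pixel columns grow to the right and rows downward; lengths in mm; the calibration is good to about 2 mm. A picture is of the moment at which its call begins: read the wrist's pose just before it. camera_params takes no time and is no camera call.
- arm.job_done(): hands the job in, once; it reports no verdict.
The state is a dict: "clock": time; "joints": joint angles; "joint_vel": joint speeds; "joint_efforts": joint torques, N m; "position": TCP position; "ee_rot": TCP orientation; "contact_force": force on the tool from outside, world axes, zero at the start; "wrist_torque": the same for the moment, N m; "gripper_width": finger opening in mm.
Only numpy, scipy, OpenCV 4.12 (cv2) and the standard library are available. Lean on these libraries where they do the work, as an engineer would, in place of code of your own. Each camera call takes 0.05 s, during which the arm holds its last target.

### The job

Get the hollowed wooden pot ready for carving: tip the loose plugs out of it over the blue scrap tray, clear every offcut from the vise and bench into the tray too, and stand the empty pot upright on the vise bed between the jaws. Then fit the crank on the square shaft and wind it clockwise until the pot is clamped upright with the orange sprung pad pressed about half way in. Finally lift the crank off and stand it upright on its cork rest; all plugs and offcuts must end up in the tray, and the mallet, wax jar and gouge be left alone.

Things in the scene. Friction and masses are not known exactly. Their poses are not given: they have to be found in the camera images.
- vise: grey bench vise fixed to the bench. Origin at bench height under the middle of the bed between the jaws; x across, y along the screw. Fixed jaw at +y, its face at y = +50 mm; the moving jaw comes from -y. Both jaws and the pad are 110 mm wide or less, tops 55 mm above the bench. Gear head (80 x 50 mm, top 60 mm above the bench) at y = -180 mm
- bed (a point): middle of the vise bed's top, a steel plate 120 mm (vise x) wide, 8 mm above the bench. With joint jaw at 0 the orange pad's face is 50 mm to -y of this point, so the opening to the fixed jaw is 100 mm less the jaw value
- shaft_top (a point): tip of the upright steel shaft on the gear head (vise x = 0, y = -180 mm), 24 mm above the gear head's top: a 16 mm square for the lower 17 mm, then a 7 mm cone of 16 to 9 mm diameter. Its x and y axes are square to the flats and turn with the shaft
- shaft (a joint): turn of the square shaft, rad, clockwise seen from above positive; each full turn (6.283) moves the jaw 12 mm towards the fixed jaw; starts between 0 and 6.3, end stop at 31.4. Stiff (0.12 N m) and stays where it is left
- jaw (a joint): travel of the moving jaw towards the fixed jaw, m (0 fully open, at most 0.062)
- pad (a joint): how far the orange sprung pad (100 x 5 x 42 mm plate on two pins, before the moving jaw) is pressed back towards its jaw, m: 0 free, 0.012 fully in; 2.5 N per mm. Half way in is 0.006
- crank_hub (a point): loose steel crank, 0.45 kg, balanced on its square hub (30 x 30 mm, 72 mm tall). The point is on the hub's axis 58 mm above its underside, the place to grip, across y. x points along the arm (18 mm wide, 34 to 44 mm above the underside) to the knob. A 19 mm square socket goes 26 mm up from below; fully on, the hub rests on the gear head, this point 34 mm above point shaft_top
- crank_knob (a point): middle of the crank's upright wooden knob, 24 mm diameter, 42 mm tall, from 44 to 86 mm above the hub's underside (this point: 66 mm), 75 mm from the hub's axis; a 32 mm counterweight disc is 42 mm the other way; the knob spins freely on its pin
- rest_top (a point): centre of the top of the fixed cork rest, 110 x 110 mm, 6 mm thick, on which the crank stands on its hub at the start and at the end
- tray: blue open scrap tray fixed to the bench, outside 190 x 210 x 55 mm (x, y, z), walls 6 mm; origin at the centre of its underside, inner floor 6 mm up
- pot_center (a point): loose round wooden pot, straight sided, outside 62 mm diameter, 105 mm tall, wall 5 mm, floor 6 mm, about 0.26 kg; the point is on its axis half-way up (52.5 mm), z towards the open mouth
- mallet_mid (a point): bystander: carver's mallet standing on its head, 84 mm diameter, 190 mm tall; point at its middle, 95 mm up
- wax_mid (a point): bystander: amber wax jar, 72 mm diameter, 70 mm tall; point at its middle
- gouge_mid (a point): bystander: gouge lying on the bench, 220 mm long; point near its middle
- plug1_c (a point): loose smooth wooden plug (slides on slopes over about 22 degrees), a cylinder 18 mm diameter, 16 mm tall, 12 g, in the pot at the start; the point is its centre, z along its axis
- plug2_c (a point): loose smooth wooden plug (slides on slopes over about 22 degrees), a cylinder 18 mm diameter, 16 mm tall, 12 g, in the pot at the start; the point is its centre, z along its axis
- plug3_c (a point): loose smooth wooden plug (slides on slopes over about 22 degrees), a cylinder 18 mm diameter, 16 mm tall, 12 g, in the pot at the start; the point is its centre, z along its axis
- plug4_c (a point): loose smooth wooden plug (slides on slopes over about 22 degrees), a cylinder 18 mm diameter, 16 mm tall, 12 g, in the pot at the start; the point is its centre, z along its axis
- plug5_c (a point): loose smooth wooden plug (slides on slopes over about 22 degrees), a cylinder 18 mm diameter, 16 mm tall, 12 g, in the pot at the start; the point is its centre, z along its axis
- offcut_a_c (a point): loose wooden offcut bar, 22 x 52 x 20 mm (x, y, z), square edges, 25 g; the point is its centre, on the vise bed at the start
- offcut_b_c (a point): loose wooden offcut bar, 22 x 52 x 20 mm (x, y, z), square edges, 25 g; the point is its centre, on the vise bed at the start
- offcut_c_c (a point): loose wooden offcut bar, 22 x 52 x 20 mm (x, y, z), square edges, 25 g; the point is its centre, on the bench at the start
- offcut_d_c (a point): loose wooden offcut bar, 22 x 52 x 20 mm (x, y, z), square edges, 25 g; the point is its centre, on the bench at the start
Not all that is in view belongs to the job. What is shaped like the part that bears offcut_c_c but purple or turquoise is not meant.

How it is judged (in metres and radians):
On the way, in this order (a step that is already met when the one before it is completed fails the run):
1. the pot is tipped over above the scrap tray (angle between pot_center's own z axis and vertical above 1.4 rad and horizontal distance between pot_center and tray below 0.17 m and height (world z) of pot_center above 0.06 m), for 0.2 s.
2. the pot stands upright on the vise bed between the jaws, let go (x of pot_center in the frame of vise between -0.045 and 0.045 m and y of pot_center in the frame of vise between -0.05 and 0.05 m and z of pot_center in the frame of vise below 0.068 m and angle between pot_center's own z axis and vertical below 0.1 rad and contact force between the fingers and pot below 0.5 N), for 0.2 s.
3. with the crank fully on the shaft, the pad is wound against the pot and pressed in (horizontal distance between crank_hub and shaft_top below 0.006 m and z of crank_hub in the frame of shaft_top below 0.039 m and x of pot_center in the frame of vise between -0.045 and 0.045 m and y of pot_center in the frame of vise between -0.05 and 0.05 m and z of pot_center in the frame of vise below 0.068 m and angle between pot_center's own z axis and vertical below 0.1 rad and value of joint pad above 0.002 m and contact force between pad and pot above 2 N), for 0.2 s.
At the end, for the whole second after the job is handed in: The pot stands upright (within 0.1 rad) on the vise bed, clamped, the orange pad pressed in 2.5 to 9.5 mm of its 12; the crank stands upright on the cork rest, hub axis within 45 mm of the rest's centre; every plug and offcut that was there lies in the scrap tray, at rest (x of pot_center in the frame of vise between -0.045 and 0.045 m and y of pot_center in the frame of vise between -0.05 and 0.05 m and z of pot_center in the frame of vise below 0.068 m and angle between each of pot_center, crank_hub's own z axis and vertical below 0.1 rad and value of joint pad between 0.0025 and 0.0095 m and contact force between pad and pot above 3 N and horizontal distance between crank_hub and rest_top below 0.045 m and height (world z) of crank_hub below 0.072 m and linear speed of crank below 0.03 m/s and x of plug1_c in the frame of tray between -0.092 and 0.092 m and y of plug1_c in the frame of tray between -0.102 and 0.102 m and z of plug1_c in the frame of tray between 0 and 0.05 m and linear speed of each of plug1, plug2, plug3, plug4, plug5, offcut_a, offcut_b, offcut_c, offcut_d below 0.05 m/s and x of plug2_c in the frame of tray between -0.092 and 0.092 m and y of plug2_c in the frame of tray between -0.102 and 0.102 m and z of plug2_c in the frame of tray between 0 and 0.05 m and x of plug3_c in the frame of tray between -0.092 and 0.092 m and y of plug3_c in the frame of tray between -0.102 and 0.102 m and z of plug3_c in the frame of tray between 0 and 0.05 m and x of plug4_c in the frame of tray between -0.092 and 0.092 m and y of plug4_c in the frame of tray between -0.102 and 0.102 m and z of plug4_c in the frame of tray between 0 and 0.05 m and x of plug5_c in the frame of tray between -0.092 and 0.092 m and y of plug5_c in the frame of tray between -0.102 and 0.102 m and z of plug5_c in the frame of tray between 0 and 0.05 m and x of offcut_a_c in the frame of tray between -0.092 and 0.092 m and y of offcut_a_c in the frame of tray between -0.102 and 0.102 m and z of offcut_a_c in the frame of tray between 0 and 0.05 m and x of offcut_b_c in the frame of tray between -0.092 and 0.092 m and y of offcut_b_c in the frame of tray between -0.102 and 0.102 m and z of offcut_b_c in the frame of tray between 0 and 0.05 m and x of offcut_c_c in the frame of tray between -0.092 and 0.092 m and y of offcut_c_c in the frame of tray between -0.102 and 0.102 m and z of offcut_c_c in the frame of tray between 0 and 0.05 m and x of offcut_d_c in the frame of tray between -0.092 and 0.092 m and y of offcut_d_c in the frame of tray between -0.102 and 0.102 m and z of offcut_d_c in the frame of tray between 0 and 0.05 m); the robot touches nothing.
It fails at once if a bystander (mallet, wax jar, gouge) is moved more than 30 mm (distance of any of mallet_mid, wax_mid, gouge_mid from where it was at the start of the episode above 0.03 m).
Of plug4, plug5 only 1 to 2 are there at a start; the rules pass over those that are not, and their reading is None.
Of offcut_a, offcut_b, offcut_c, offcut_d only 2 to 4 are there at a start; the rules pass over those that are not, and their reading is None.
At some moment in a run one of offcut_a, offcut_b, offcut_c, offcut_d may be knocked a few centimetres aside while the robot is not near it.
It also fails if it takes over 210 s, if anything falls off the work surface, if the arm or the gripper's body presses on something with over 40 N, if the wrist force passes 120 N, or if a joint passes its speed limit or range.

## Working session

There is one attempt and no reset: what is moved stays moved. The work goes in short steps, Python scripts to look and compute and a shell command to move; the robot and the scene stay as the last step left them, time stands still between calls to the robot, and variables do not carry over. Pictures are saved under pics/ and viewed, and the job is handed in when it is done.

```bash
ls; mkdir -p pics; python3 - <<'E'
from bench import arm
import cv2,numpy as np
print(arm.read_state()); print(arm.hold_point_z)
for n in ("scene","top","wrist"):
    p,d=arm.get_image(n); cv2.imwrite(f"pics/{n}0.png",p[:,:,::-1]); np.savez(f"/tmp/{n}0.npz",p=p,d=d)
    print(n,arm.camera_params(n))
E
```

```text
pics
{'clock': 0.0, 'joints': array([ 1.60563668e+00,  3.85546846e-01,  6.60867968e-03, -5.14106788e-04,
       -1.19396312e+00, -2.58605890e-01]), 'joint_vel': array([ 0.00064274, -0.00063455, -0.00154057, -0.00153599,  0.00023732,
       -0.00061493]), 'joint_efforts': array([ 7.85165366e-05, -3.92294025e+01,  1.88396090e+01,  4.18579504e+00,
       -4.68778278e-03, -4.26461746e-07]), 'position': array([138.51998219, 608.78434771, 197.21855105]), 'ee_rot': array([ 0.44157569, -0.55224327,  0.55323689, -0.44041711]), 'contact_force': array([ 0.10928763, -0.19641804,  0.18746513]), 'wrist_torque': array([ 0.04023847, -0.02834759,  0.00824584]), 'gripper_width': 85.21878445260882}
18.700000000000003
scene {'camera_matrix': array([[451.8896806 ,   0.        , 328.71380733],
       [  0.        , 451.8896806 , 240.28259524],
       [  0.        ,   0.        ,   1.        ]]), 'extrinsics': array([[-1.26134169e-01,  9.91930240e-01, -1.28284936e-02,
         3.49829078e+01],
       [ 5.46978923e-01,  5.87540178e-02, -8.35082046e-01,
        -2.12479977e+02],
       [-8.27589409e-01, -1.1
[... 510 characters left out ...]
 [ 1.36174260e-01, -1.03580028e-02, -9.90630750e-01,
         1.03662291e+03],
       [ 0.00000000e+00,  0.00000000e+00,  0.00000000e+00,
         1.00000000e+00]])}
wrist {'camera_matrix': array([[419.53822959,   0.        , 324.79891993],
       [  0.        , 419.53822959, 239.92331276],
       [  0.        ,   0.        ,   1.        ]]), 'T_tool_cam': array([[ 9.99999932e-01,  3.59427015e-04,  7.75250765e-05,
         9.68779180e-01],
       [ 2.42147337e-05, -2.74759795e-01,  9.61512899e-01,
        -1.76534537e+02],
       [ 3.66894485e-04, -9.61512832e-01, -2.74759785e-01,
         7.06563372e+01],
       [ 0.00000000e+00,  0.00000000e+00,  0.00000000e+00,
         1.00000000e+00]])}
```

View pics/top0.png

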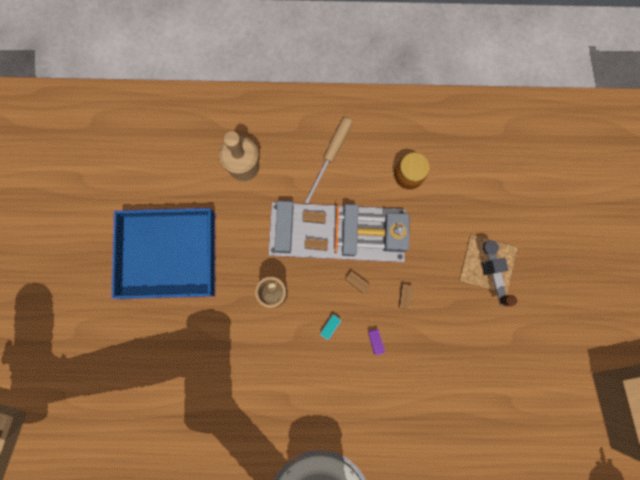

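View pics/scene0.png

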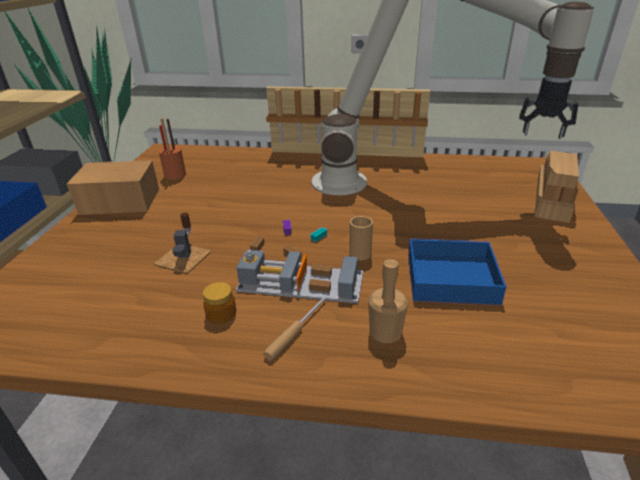

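View pics/wrist0.png

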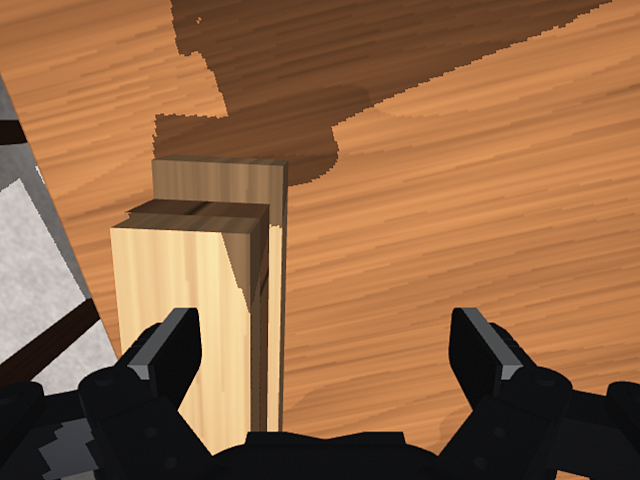

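```bash
cat > h.py <<'E'
from bench import arm
import cv2,numpy as np
from scipy.spatial.transform import Rotation as R
def grab(n,tag):
    st=arm.read_state()
    p,d=arm.get_image(n); c=arm.camera_params(n); K=c["camera_matrix"]
    if n=="wrist":
        T=np.eye(4);T[:3,:3]=R.from_quat(st["ee_rot"]).as_matrix();T[:3,3]=st["position"]
        E=T@c["T_tool_cam"]
    else: E=np.linalg.inv(c["extrinsics"])
    np.savez(f"/tmp/{tag}.npz",p=p,d=d,K=K,E=E); cv2.imwrite(f"pics/{tag}.png",p[:,:,::-1]); return load(tag)
def load(tag):
    z=np.load(f"/tmp/{tag}.npz");p,d,K,E=[z[k] for k in "pdKE"]
    v,u=np.mgrid[0:480,0:640]
    X=np.stack([(u-K[0,2])/K[0,0]*d,(v-K[1,2])/K[1,1]*d,d],-1)
    W=X@E[:3,:3].T+E[:3,3]; W[d<=0]=np.nan
    return p,W
def proj(n,P):
    c=arm.camera_params(n);E=c["extrinsics"];q=E[:3,:3]@np.asarray(P,float)+E[:3,3]
    return (c["camera_matrix"]@q)[:2]/q[2]
def crop(p,u0,v0,w,h,f,out):
    cv2.imwrite(f"pics/{out}.png",cv2.resize(p[v0:v0+h,u0:u0+w,::-1],None,fx=f,fy=f,interpolation=cv2.INTER_CUBIC))
def blob(W,m):
    P=W[m];P=P[~np.isnan(P[:,0])];return P
def rect(P):
    (c,s,a)=cv2.minAreaRect(P[:,:2].astype(np.float32));return np.round(c,1),np.round(s,1),round(a,1)
def show(): 
    s=arm.read_state();print({k:np.round(s[k],3) for k in("clock","position","ee_rot","joints","contact_force","gripper_width")})
E
python3 - <<'E'
from h import *
p,W=grab("top","t1")
crop(p,220,180,250,190,3,"c1")
def pp(n,u,v): print(n,np.round(W[v,u],1))
for n,u,v in [("mallet",238,155),("wax",413,165),("gouge",337,140),("rest corner",470,290),("hub top",493,267),("knob",510,300),("offA",314,216),("offB",316,243),("offC",357,281),("offD",405,295),("teal",331,327),("fixedjaw",285,226),("movjaw",350,226),("gear",398,245),("shaft",399,230),("bed",328,230),("pot in",271,292),("trayfloor",165,254),("bench",300,400),("bench2",450,350)]: pp(n,u,v)
# heights segmentation
Z=W[...,2]
def seg(name,u0,u1,v0,v1,z0,z1):
    m=np.zeros(Z.shape,bool);m[v0:v1,u0:u1]=True;m&=(Z>z0)&(Z<z1)
    P=W[m];print(name,len(P),rect(P),np.round(P[:,2].mean(),1),np.round(P.min(0),1),np.round(P.max(0),1));return P
seg("tray rim",105,225,200,305,49,62)
seg("pot rim",250,292,270,315,97,112)
seg("fixjaw",270,300,195,260,47,60)
seg("movjaw",336,365,195,265,47,60)
seg("gear",380,415,205,255,50,68)
seg("offC",340,372,268,298,13,26)
seg("offD",395,415,278,312,13,26)
seg("offA",300,330,205,226,22,36)
seg("offB",300,330,233,255,22,36)
seg("bed",300,332,200,260,3,13)
seg("rest",455,520,230,300,2.5,12)
seg("hub",475,512,250,283,65,90)
seg("knob",498,522,285,310,70,100)
E
```

```text
mallet [723.  180.3 117.4]
wax [ 722.8 -194.7   68.4]
gouge [791.4 -30.3  26.6]
rest corner [ 455.2 -333.9    0.9]
hub top [ 501.1 -359.2   76.5]
knob [ 431.9 -384.    97.2]
offA [612.9  19.8  32.2]
offB [552.8  14.5  29.1]
offC [470.6 -77.3  20.9]
offD [ 441.3 -182.7   23.4]
teal [369.7 -20.7  22.1]
fixedjaw [585.3  82.5  56. ]
movjaw [587.8 -58.5  54.6]
gear [ 546.8 -161.4   61.7]
shaft [ 575.  -158.8   89. ]
bed [585.1 -12.4  12.3]
pot in [444.1 112.8   8.9]
trayfloor [526.2 354.1   2. ]
bench [212.   44.3   3.3]
bench2 [ 322.5 -284.8    3.5]
tray rim 1151 (array([523.5, 347. ]), array([190.2, 210.9]), 2.4) 55.4 [425.2 238.1  49. ] [620.5 455.8  62. ]
pot rim 237 (array([441.2, 107.4]), array([60.5, 59.7]), 46.1) 105.8 [410.8  77.   97.7] [471.4 138.  109.7]
fixjaw 792 (array([586.1,  86.7]), array([ 35.2, 110.3]), 88.1) 55.9 [530.8  68.   47.2] [641.3 105.4  60. ]
movjaw 765 (array([580.6, -50.8]), array([ 46.4, 108.9]), 89.9) 55.9 [526.2 -74.1  47.6] [635.1 -27.7  60. ]
gear 790 (array([ 577.7, -160.1]), array([50.5, 80.7]), 87.5) 61.0 [ 536.4 -186.8   50.1] [ 618.1 -134.3   67.
[... 175 characters left out ...]
.2 [ 412.9 -198.7   13.9] [ 463.5 -170.1   25.8]
offA 238 (array([612.3,  20.1]), array([51.9, 22.9]), 84.9) 29.3 [598.9  -4.9  22.4] [624.8  46.5  35. ]
offB 238 (array([550.6,  15.3]), array([51.6, 22.5]), 85.6) 29.2 [537.9 -10.   22.2] [563.6  41.1  35.3]
bed 1184 (array([587.7,  15.8]), array([136.3,  70.8]), 0.9) 9.0 [519.3 -20.    3. ] [656.1  52.1  13. ]
rest 2176 (array([ 514., -374.]), array([147.3, 162.7]), 88.4) 6.3 [ 434.6 -449.6    2.5] [ 593.4 -298.3   11.9]
hub 233 (array([ 505. , -372.1]), array([29.8, 31.3]), 11.0) 78.1 [ 488.3 -389.7   65. ] [ 520.5 -355.1   83.5]
knob 146 (array([ 432.2, -387. ]), array([20.8, 23.2]), 0.3) 89.7 [ 421.8 -398.6   70.4] [ 442.6 -375.4   98.5]
```

View pics/c1.png

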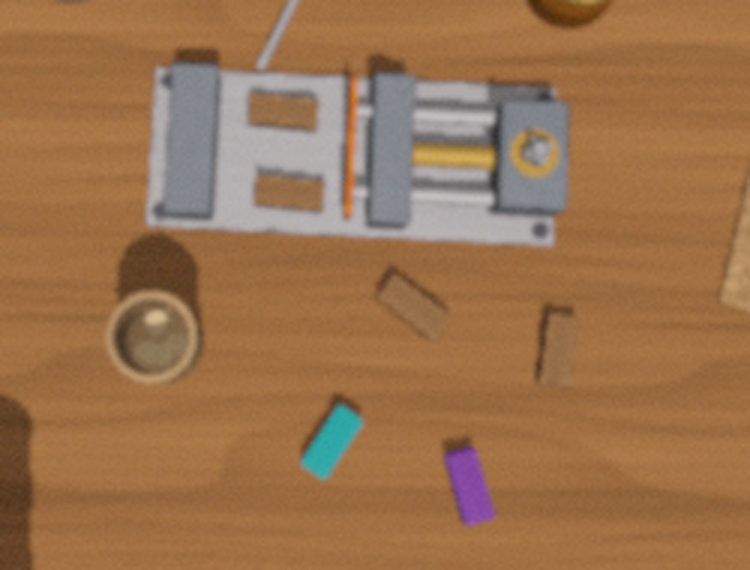

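```bash
python3 - <<'E'
from h import *
s=arm.read_state();M=R.from_quat(s["ee_rot"]).as_matrix();print(np.round(M,3)); print(dir(arm))
p,W=load("t1");Z=W[...,2]
# rest: cork colour
hsv=cv2.cvtColor(p,cv2.COLOR_RGB2HSV)
crop(p,440,215,100,100,6,"c2")
b=np.array([583.8,19.8])
for n,q in dict(A=(612.3,20.1),B=(550.6,15.3)).items(): print(n)
E
```

```text
[[-0.222 -0.     0.975]
 [-0.975 -0.001 -0.222]
 [ 0.001 -1.     0.   ]]
['IKError', '__class__', '__delattr__', '__dict__', '__dir__', '__doc__', '__eq__', '__format__', '__ge__', '__getattribute__', '__getstate__', '__gt__', '__hash__', '__init__', '__init_subclass__', '__le__', '__lt__', '__module__', '__ne__', '__new__', '__reduce__', '__reduce_ex__', '__repr__', '__setattr__', '__sizeof__', '__str__', '__subclasshook__', '__weakref__', 'camera_params', 'get_image', 'hold_point_z', 'job_done', 'read_state']
A
B
```

View pics/c2.png

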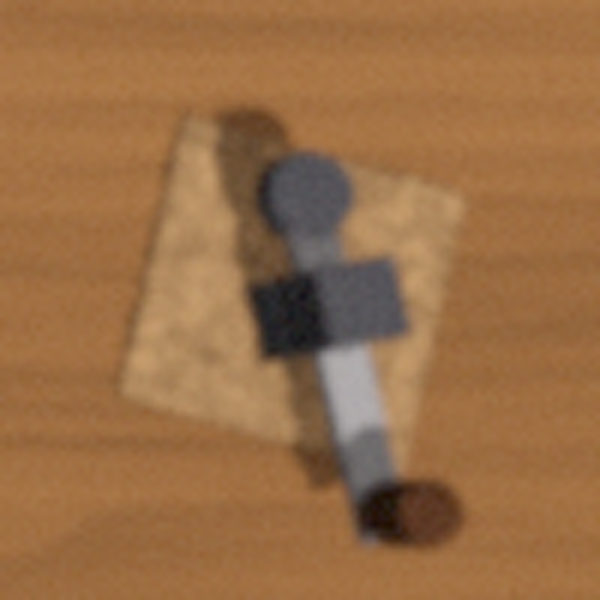

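```bash
python3 -m creep '[[[470,-585,-30],[0,0,-1.43],0.06],[[470,-585,-30],[0,0,-1.43],0.06],[[470,-585,-30],[0,0,-1.43],0.06],[[470,-585,-30],[0,0,-1.43],0.06],[[470,-585,-30],[0,0,-1.43],0.06],[[470,-585,-30],[0,0,-1.43],0.06],[[470,-585,-30],[0,0,-1.43],0.06],[[470,-585,-30],[0,0,-1.43],0.06],[[470,-585,-30],[0,0,-1.43],0.06],[[470,-585,-30],[0,0,-1.43],0.06],[[470,-585,-30],[0,0,-1.43],0.06],[[470,-585,-30],[0,0,-1.43],0.06]]'; python3 -c "
from h import *
show()"
```

```text
clock: 1.2
position: [452.4, 218.1, 178.4]
ee_rot: [0.031, 0.707, -0.706, -0.031]
contact_force: [1.5, 0.3, 0.3]
gripper_width: 45.4
{'clock': np.float64(1.2), 'position': array([452.357, 218.1  , 178.441]), 'ee_rot': array([ 0.031,  0.707, -0.706, -0.031]), 'joints': array([ 0.773,  0.192, -0.318, -0.   , -1.06 , -0.861]), 'contact_force': array([1.509, 0.337, 0.304]), 'gripper_width': np.float64(45.359)}
```

```bash
python3 -m creep '[[[158,-196,-50],[0,0,0],0.06],[[158,-196,-50],[0,0,0],0.06],[[158,-196,-50],[0,0,0],0.06],[[158,-196,-50],[0,0,0],0.06],[[158,-196,-50],[0,0,0],0.06],[[158,-196,-50],[0,0,0],0.06],[[158,-196,-50],[0,0,0],0.06],[[158,-196,-50],[0,0,0],0.06]]'; python3 -c "
from h import *
show()
p,W=grab('wrist','w1')"
```

```text
clock: 1.87
position: [610.0, 21.4, 126.5]
ee_rot: [-0.03, -0.706, 0.707, 0.032]
contact_force: [-0.5, -0.4, -1.2]
gripper_width: 45.2
{'clock': np.float64(1.867), 'position': array([610.023,  21.402, 126.475]), 'ee_rot': array([-0.03 , -0.706,  0.707,  0.032]), 'joints': array([ 0.3  ,  0.419, -0.128, -0.   , -1.026, -0.387]), 'contact_force': array([-0.466, -0.364, -1.226]), 'gripper_width': np.float64(45.164)}
```

View pics/w1.png

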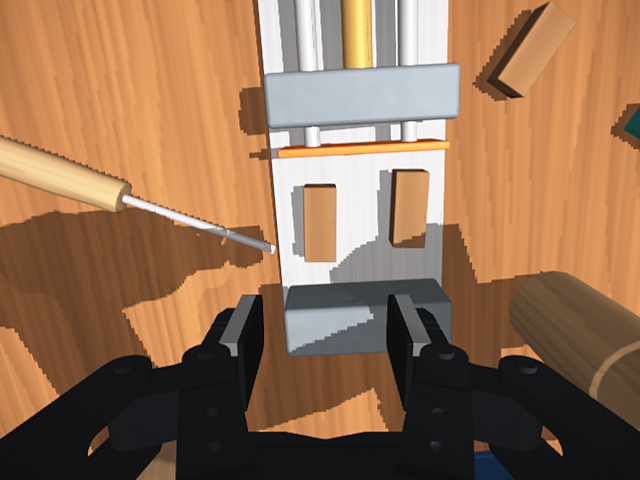

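```bash
python3 - <<'E'
from h import *
p,W=load("w1");Z=W[...,2]
for n,u0,u1,v0,v1 in [("A",300,340,180,265),("B",388,432,165,250)]:
    m=np.zeros(Z.shape,bool);m[v0:v1,u0:u1]=1;m&=(Z>23)&(Z<34)
    P=W[m];print(n,len(P),rect(P),P[:,2].mean())
m=(Z>50)&(Z<60)&(np.mgrid[0:480,0:640][0]<140);print("mj",rect(W[m]))
hsv=cv2.cvtColor(p,cv2.COLOR_RGB2HSV);o=(hsv[...,0]<14)&(hsv[...,1]>200)&(hsv[...,2]>180)&(Z>30);P=W[o];print(len(P),rect(P),P[:,1].max())
E
```

```text
A 2453 (array([614.2,  17.6]), array([51.8, 21.8]), 85.3) 28.79036120575831
B 2613 (array([552.9,  12.7]), array([51.9, 22.4]), 84.7) 28.67539491752231
mj (array([582.8, -61.2]), array([ 30.2, 110.3]), 88.0)
105 (array([585.1, -33.5]), array([95.7,  4.4]), 0.5) -30.81893559362522
```

```bash
python3 -m creep '[[[3,-2,-40],[0,0,0],0.06],[[3,-2,-80],[0,0,0],0.06],[[3,-2,-105],[0,0,0],0.06],[[3,-2,-116],[0,0,0],0.06],[[3,-2,-116],[0,0,0],0.06],[[3,-2,-116],[0,0,0],-1],[[3,-2,-116],[0,0,0],-1],[[3,-2,-116],[0,0,0],-1],[[3,-2,-116],[0,0,0],-1],[[3,-2,-116],[0,0,0],-1]]'; 
```

```text
clock: 2.75
position: [613.3, 22.1, 13.7]
ee_rot: [0.03, 0.707, -0.706, -0.028]
contact_force: [0.0, -0.4, 0.0]
gripper_width: -0.1
```

```bash
python3 -c "
from h import *
show()
p,W=grab('wrist','w2')"
```

```text
{'clock': np.float64(2.75), 'position': array([613.316,  22.132,  13.721]), 'ee_rot': array([ 0.03 ,  0.707, -0.706, -0.028]), 'joints': array([ 0.3  ,  0.547, -0.24 ,  0.   , -0.782, -0.383]), 'contact_force': array([ 0.002, -0.368,  0.004]), 'gripper_width': np.float64(-0.082)}
```

View pics/w2.png

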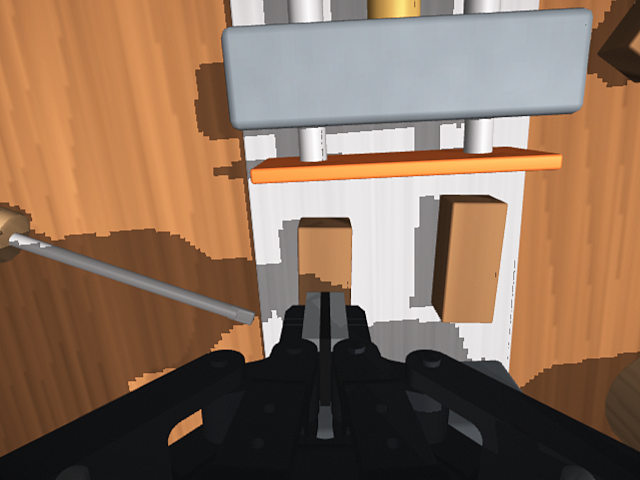

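```bash
python3 - <<'E'
from h import *
p,W=load("w2");Z=W[...,2]
for u,v in [(320,225),(320,260),(325,285),(316,300),(333,300),(336,330),(316,330),(470,210),(470,310),(480,240),(300,330),(400,250)]: print(u,v,np.round(W[v,u],1))
m=np.zeros(Z.shape,bool);m[210:340,290:360]=1;m&=(Z>23)&(Z<34);P=W[m];print(rect(P))
m=np.zeros(Z.shape,bool);m[190:330,430:512]=1;m&=(Z>23)&(Z<34);P=W[m];print(rect(P))
E
```

```text
320 225 [613.6  -8.   25.5]
320 260 [614.7   6.   28.3]
325 285 [nan nan nan]
316 300 [616.    9.7  59.2]
333 300 [610.2   9.9  59.7]
336 330 [609.7  10.1  80.4]
316 330 [615.5   9.6  80.4]
470 210 [554.3  -9.9  28.6]
470 310 [554.   32.7  29.5]
480 240 [550.    2.8  28.2]
300 330 [621.1  13.7  72.1]
400 250 [579.   10.8   8.7]
(array([613.2,   8.7]), array([34.4, 22.1]), 85.2)
(array([552.9,  12.9]), array([52.3, 22.8]), 84.5)
```

```bash
python3 - <<'E'
from h import *
p,W=load("w2");Z=W[...,2]
for v in range(270,345,4): print(v,np.round(W[v,314],1),np.round(W[v,340],1), p[v,314],p[v,340])
crop(p,240,200,200,150,4,"c3")
E
```

```text
270 [617.5   9.7  29.3] [606.9  10.7  29. ] [185 131  87] [195 139  94]
274 [617.7  11.5  29. ] [607.1  12.2  29.6] [76 52 35] [194 139  92]
278 [617.8  13.4  28.7] [607.2  14.   29.3] [93 65 42] [195 140  93]
282 [618.   15.5  27.7] [607.3  15.9  28.9] [96 67 45] [197 141  93]
286 [618.1  16.9  28.8] [607.4  17.4  29.7] [96 68 45] [98 68 45]
290 [618.2  18.3  29.7] [607.6  19.1  29.8] [97 66 41] [104  71  45]
294 [616.8   9.5  54.4] [607.7  10.4  54.1] [88 90 91] [91 93 94]
298 [616.7   9.4  58.1] [607.8  10.4  57.4] [82 83 84] [92 94 95]
302 [616.5   9.1  62. ] [607.9  10.4  60.6] [93 94 95] [92 93 94]
306 [616.5   9.4  64.4] [608.   10.7  63.2] [84 84 84] [93 93 94]
310 [616.5   9.8  66.6] [608.1  10.1  67.4] [83 84 85] [91 92 93]
314 [616.4   9.6  70. ] [608.2   9.9  70.6] [82 84 85] [93 94 95]
318 [616.3   9.3  73.3] [608.3  10.1  73. ] [81 83 84] [92 95 94]
322 [616.2   9.6  75.4] [608.4  10.3  75.2] [83 84 85] [92 93 94]
326 [616.2   9.8  77.7] [608.5  10.1  78.2] [82 84 84] [93 95 95]
330 [616.1  10.   79.8] [608.6  10.2  80.5] [82 83 84] [83 84 85]
334 [616.1   9.9  82.2] [608.7  10.5  82.3] [82 84 85] [83 84 85]
338 [616.   10.   84.3] [608.7   9.8  85.8] [92 94 94] [94 96 96]
342 [616.   10.4  85.9] [608.8   8.8  89.6] [123 125 126] [13 14 15]
```

View pics/c3.png

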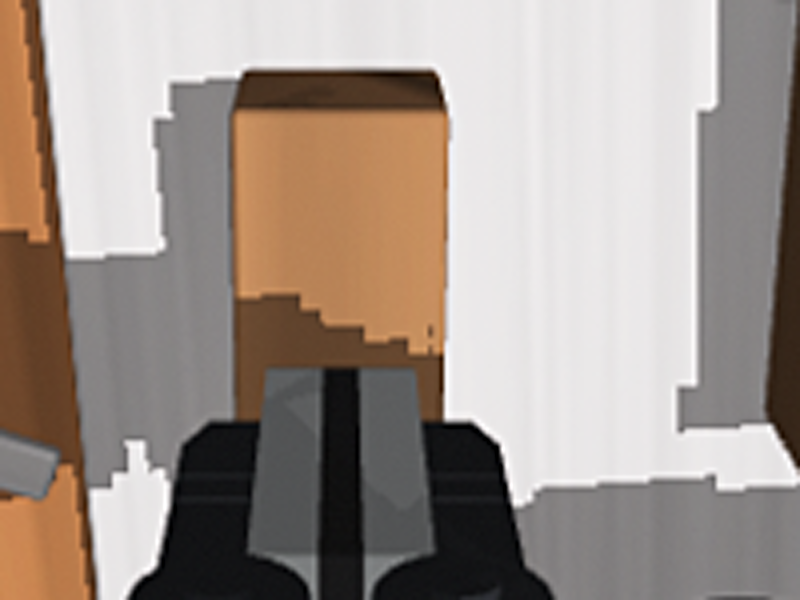

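```bash
python3 - <<'E'
from h import *
p,W=grab("scene","s1");Z=W[...,2]
print(proj("scene",[613,22,13.7]),proj("scene",[613,22,53]))
crop(p,240,190,160,120,5,"c4")
E
```

```text
[320.30124825 286.0928936 ] [319.92535158 273.3931022 ]
```

View pics/c4.png

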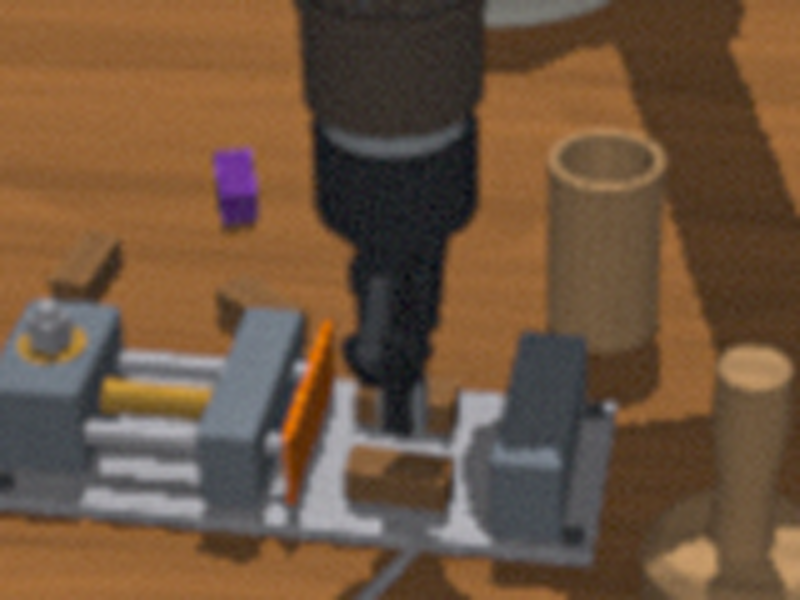

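```bash
python3 - <<'E'
from h import *
c=arm.camera_params("wrist");K=c["camera_matrix"];T=c["T_tool_cam"]
def tool(tag):
    z=np.load(f"/tmp/{tag}.npz");d=z["d"];v,u=np.mgrid[0:480,0:640]
    X=np.stack([(u-K[0,2])/K[0,0]*d,(v-K[1,2])/K[1,1]*d,d],-1);t=X@T[:3,:3].T+T[:3,3];t[d<=0]=np.nan;return t
for tag in("wrist0","w1","w2"):
    t=tool(tag);m=(t[...,1]>-100)&(np.abs(t[...,0])<60)&(np.abs(t[...,2])<14)
    P=t[m];i=P[:,1]>np.nanmax(P[:,1])-4;print(tag,np.nanmax(P[:,1]),np.round(P[i].min(0),1),np.round(P[i].max(0),1))
E
```

```text
wrist0 199.63507991626633 [-35.2 195.6 -14. ] [ 60.  199.6  14. ]
w1 127.71116572582864 [-59.9 123.8 -14. ] [-36.5 127.7  14. ]
w2 15.306867403145588 [-60.   11.3 -14. ] [-33.3  15.3  14. ]
```

```bash
python3 - <<'E'
from h import *
c=arm.camera_params("wrist");K=c["camera_matrix"];T=c["T_tool_cam"]
def tool(tag):
    z=np.load(f"/tmp/{tag}.npz");d=z["d"];v,u=np.mgrid[0:480,0:640]
    X=np.stack([(u-K[0,2])/K[0,0]*d,(v-K[1,2])/K[1,1]*d,d],-1);t=X@T[:3,:3].T+T[:3,3];t[d<=0]=np.nan;return t
for tag,pts in(("wrist0",[(190,310),(192,312),(465,312),(480,320)]),("w1",[(250,298),(258,300),(395,300),(245,310)]),("w2",[(316,296),(334,296)])):
    t=tool(tag)
    for u,v in pts: print(tag,u,v,np.round(t[v,u],1))
E
```

```text
wrist0 190 310 [-44.5 -52.2  11.6]
wrist0 192 312 [-43.7 -52.6  11.1]
wrist0 465 312 [ 44.  -53.9  11.8]
wrist0 480 320 [ 46.  -61.6  12.8]
w1 250 298 [-26.3 -44.6  12.5]
w1 258 300 [-23.7 -44.2  11.6]
w1 395 300 [ 23.1 -45.   11.9]
w1 245 310 [-26.5 -53.   12. ]
w2 316 296 [ -3.9 -42.3  12.2]
w2 334 296 [  2.4 -42.7  12.4]
```

```bash
python3 -m creep '[[[0,0,0],[0,0,0],0.06],[[0,0,0],[0,0,0],0.06],[[0,0,-10],[0,0,0],0.06],[[0,0,-20],[0,0,0],0.06],[[0,0,-28],[0,0,0],0.06],[[0,0,-34],[0,0,0],0.06],[[0,0,-34],[0,0,0],0.06],[[0,0,-34],[0,0,0],0.06]]'; python3 -c "
from h import *
show()
p,W=grab('wrist','w3')"
```

```text
clock: 3.52
position: [612.2, 21.8, -22.6]
ee_rot: [-0.029, -0.706, 0.707, 0.03]
contact_force: [0.1, 0.7, -0.1]
gripper_width: 45.5
{'clock': np.float64(3.517), 'position': array([612.166,  21.755, -22.582]), 'ee_rot': array([-0.029, -0.706,  0.707,  0.03 ]), 'joints': array([ 0.299,  0.596, -0.265,  0.   , -0.711, -0.383]), 'contact_force': array([ 0.139,  0.748, -0.073]), 'gripper_width': np.float64(45.509)}
```

View pics/w3.png

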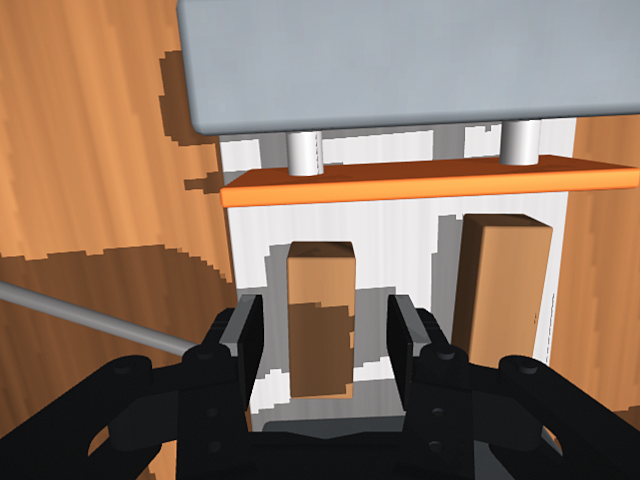

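```bash
python3 -m creep '[[[0,-3,-7],[0,0,0],0.06],[[0,-3,-7],[0,0,0],-0.4],[[0,-3,-7],[0,0,0],-1],[[0,-3,-7],[0,0,0],-1],[[0,-3,-7],[0,0,0],-1],[[0,-3,-7],[0,0,0],-1],[[0,-3,-7],[0,0,0],-1],[[0,-3,30],[0,0,0],-1],[[0,-3,70],[0,0,0],-1],[[0,-3,110],[0,0,0],-1],[[0,-3,140],[0,0,0],-1]]'
```

```text
clock: 4.48
position: [613.7, 18.8, 122.0]
ee_rot: [0.031, 0.707, -0.706, -0.028]
contact_force: [1.1, -0.5, -0.0]
gripper_width: 21.0
```

```bash
python3 -m creep '[[[-49,376,0],[0,0,0],-1],[[-49,376,0],[0,0,0],-1],[[-49,376,0],[0,0,0],-1],[[-49,376,0],[0,0,0],-1],[[-49,376,0],[0,0,0],-1],[[-49,376,0],[0,0,0],-1],[[-49,376,0],[0,0,0],-1],[[-49,376,0],[0,0,0],-1],[[-49,376,0],[0,0,0],-1],[[-49,376,0],[0,0,0],-1],[[-49,376,-30],[0,0,0],-1],[[-49,376,-70],[0,0,0],-1]]'
python3 -m creep '[[[0,0,-40],[0,0,0],-1],[[0,0,-67],[0,0,0],-1],[[0,0,-67],[0,0,0],-1],[[0,0,-67],[0,0,0],0.06],[[0,0,-67],[0,0,0],0.06],[[0,0,-67],[0,0,0],0.06],[[0,0,-30],[0,0,0],0.06],[[0,0,10],[0,0,0],0.06],[[0,0,50],[0,0,0],0.06],[[0,0,70],[0,0,0],0.06]]'
```

```text
clock: 5.48
position: [565.8, 398.5, 51.9]
ee_rot: [0.031, 0.709, -0.704, -0.026]
contact_force: [-0.2, 1.3, -0.6]
gripper_width: 20.6
clock: 6.32
position: [566.2, 396.6, 126.7]
ee_rot: [0.032, 0.709, -0.704, -0.026]
contact_force: [0.2, 1.1, 2.1]
gripper_width: 45.4
```

```bash
python3 -m creep '[[[-14,-382,0],[0,0,0],0.06],[[-14,-382,0],[0,0,0],0.06],[[-14,-382,0],[0,0,0],0.06],[[-14,-382,0],[0,0,0],0.06],[[-14,-382,0],[0,0,0],0.06],[[-14,-382,0],[0,0,0],0.06],[[-14,-382,0],[0,0,0],0.06],[[-14,-382,0],[0,0,0],0.06],[[-14,-382,0],[0,0,0],0.06],[[-14,-382,0],[0,0,0],0.06],[[-14,-382,-40],[0,0,0],0.06],[[-14,-382,-60],[0,0,0],0.06]]'
python3 -c "
from h import *
p,W=grab('wrist','w4')
Z=W[...,2]
m=(Z>23)&(Z<34)&(abs(W[...,0]-552)<30)&(abs(W[...,1]-14)<40)
print(rect(W[m]));show()"
```

```text
clock: 7.32
position: [549.4, 11.8, 58.6]
ee_rot: [0.031, 0.707, -0.706, -0.03]
contact_force: [-0.9, 0.4, -0.7]
gripper_width: 45.4
(array([552.7,  12.8]), array([52.3, 22. ]), 84.8)
{'clock': np.float64(7.367), 'position': array([546.194,  11.62 ,  54.507]), 'ee_rot': array([-0.028, -0.706,  0.707,  0.033]), 'joints': array([ 0.317,  0.405, -0.367, -0.003, -0.805, -0.402]), 'contact_force': array([-0.892,  0.21 , -3.287]), 'gripper_width': np.float64(45.144)}
```

View pics/w4.png

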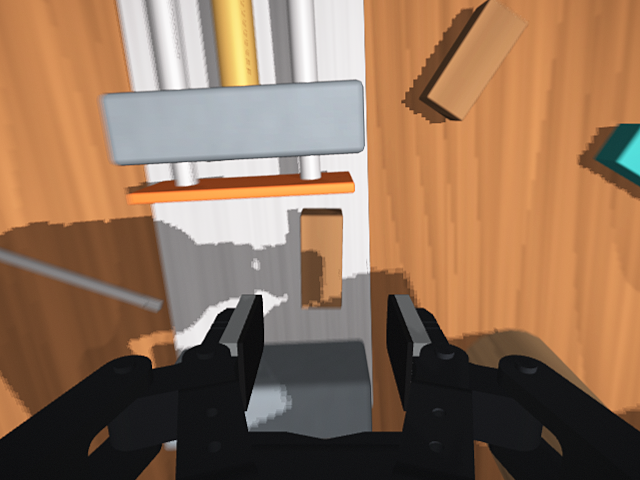

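```bash
python3 -m creep '[[[1,1,-40],[0,0,0],0.06],[[1,1,-75],[0,0,0],0.06],[[1,1,-86],[0,0,0],0.06],[[1,1,-87],[0,0,0],0.06],[[1,1,-87],[0,0,0],-1],[[1,1,-87],[0,0,0],-1],[[1,1,-87],[0,0,0],-1],[[1,1,-87],[0,0,0],-1],[[1,1,-87],[0,0,0],-1],[[1,1,-40],[0,0,0],-1],[[1,1,0],[0,0,0],-1],[[1,1,40],[0,0,0],-1]]'; python3 -c "
from h import *
show()"
```

```text
clock: 8.37
position: [550.7, 14.0, 99.7]
ee_rot: [-0.029, -0.706, 0.707, 0.029]
contact_force: [0.8, -0.3, -0.7]
gripper_width: 21.3
{'clock': np.float64(8.367), 'position': array([550.736,  14.021,  99.731]), 'ee_rot': array([-0.029, -0.706,  0.707,  0.029]), 'joints': array([ 0.32 ,  0.353, -0.313,  0.001, -0.905, -0.403]), 'contact_force': array([ 0.787, -0.271, -0.742]), 'gripper_width': np.float64(21.256)}
```

```bash
python3 -m creep '[[[-10,40,20],[0,0,0],-1],[[-42,383,20],[0,0,0],-1],[[-42,383,20],[0,0,0],-1],[[-42,383,20],[0,0,0],-1],[[-42,383,20],[0,0,0],-1],[[-42,383,20],[0,0,0],-1],[[-42,383,20],[0,0,0],-1],[[-42,383,20],[0,0,0],-1],[[-42,383,20],[0,0,0],-1],[[-42,383,20],[0,0,0],-1],[[-42,383,0],[0,0,0],-1],[[-42,383,-40],[0,0,0],-1]]'
python3 -m creep '[[[0,0,-40],[0,0,0],-1],[[0,0,-75],[0,0,0],-1],[[0,0,-75],[0,0,0],-1],[[0,0,-75],[0,0,0],0.06],[[0,0,-75],[0,0,0],0.06],[[0,0,-75],[0,0,0],0.06],[[0,0,-30],[0,0,0],0.06],[[0,0,10],[0,0,0],0.06],[[0,0,50],[0,0,0],0.06],[[0,0,70],[0,0,0],0.06]]'; python3 - <<'E'
from h import *
p,W=grab("top","t2");Z=W[...,2]
crop(p,100,180,340,180,2,"c5");show()
for n,c in (("C",(468,-78)),("D",(438,-185))):
    m=(Z>13)&(Z<26)&(np.hypot(W[...,0]-c[0],W[...,1]-c[1])<45);print(n,rect(W[m]),m.sum())
E
```

```text
clock: 9.37
position: [511.8, 402.4, 63.5]
ee_rot: [0.032, 0.711, -0.703, -0.024]
contact_force: [0.3, 0.1, -0.7]
gripper_width: 20.6
clock: 10.2
position: [511.7, 399.4, 136.4]
ee_rot: [0.033, 0.71, -0.703, -0.025]
contact_force: [1.2, 0.9, 0.9]
gripper_width: 45.5
{'clock': np.float64(10.25), 'position': array([512.883, 400.6  , 139.383]), 'ee_rot': array([ 0.034,  0.712, -0.701, -0.024]), 'joints': array([ 0.913,  0.46 , -0.026,  0.004, -1.064, -0.996]), 'contact_force': array([1.947, 0.297, 3.229]), 'gripper_width': np.float64(45.468)}
C (array([468.3, -77.7]), array([51.8, 22.3]), 53.5) 238
D (array([ 438.3, -184.8]), array([22.3, 51.6]), 82.2) 245
```

View pics/c5.png

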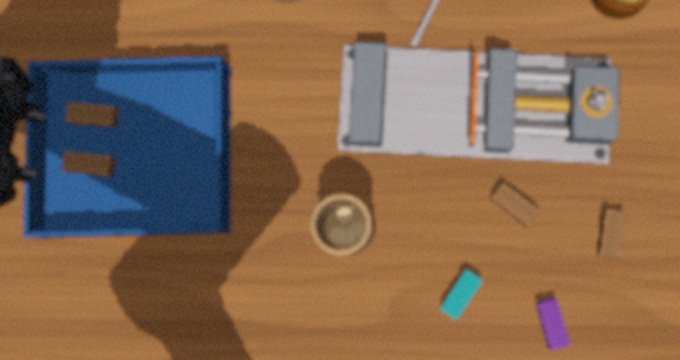

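```bash
python3 -m creep '[[[-43,-478,0],[0,0,-0.57],0.06],[[-43,-478,0],[0,0,-0.57],0.06],[[-43,-478,0],[0,0,-0.57],0.06],[[-43,-478,0],[0,0,-0.57],0.06],[[-43,-478,0],[0,0,-0.57],0.06],[[-43,-478,0],[0,0,-0.57],0.06],[[-43,-478,0],[0,0,-0.57],0.06],[[-43,-478,0],[0,0,-0.57],0.06],[[-43,-478,0],[0,0,-0.57],0.06],[[-43,-478,0],[0,0,-0.57],0.06],[[-43,-478,0],[0,0,-0.57],0.06],[[-43,-478,0],[0,0,-0.57],0.06]]'
python3 -m creep '[[[0,0,-40],[0,0,0],0.06],[[0,0,-80],[0,0,0],0.06],[[0,0,-80],[0,0,0],0.06],[[0,0,-80],[0,0,0],0.06]]'
python3 - <<'E'
from h import *
show()
p,W=grab("wrist","w5");Z=W[...,2]
for n,c in (("C",(468,-78)),("D",(438,-185))):
    m=(Z>15)&(Z<26)&(np.hypot(W[...,0]-c[0],W[...,1]-c[1])<45);print(n,m.sum(),rect(W[m]))
E
```

```text
clock: 11.25
position: [465.3, -84.2, 128.8]
ee_rot: [0.229, 0.67, -0.669, -0.226]
contact_force: [-0.1, 0.5, 0.1]
gripper_width: 45.1
clock: 11.58
position: [465.2, -81.5, 46.9]
ee_rot: [-0.226, -0.669, 0.67, 0.227]
contact_force: [0.9, -0.1, 0.7]
gripper_width: 45.4
{'clock': np.float64(11.583), 'position': array([465.226, -81.458,  46.932]), 'ee_rot': array([-0.226, -0.669,  0.67 ,  0.227]), 'joints': array([ 0.172,  0.308, -0.557,  0.001, -0.706, -0.825]), 'contact_force': array([ 0.881, -0.139,  0.685]), 'gripper_width': np.float64(45.441)}
C 4122 (array([470. , -80.1]), array([52.6, 22. ]), 53.9)
D 6369 (array([ 440.2, -187.1]), array([22.7, 52.3]), 82.1)
```

View pics/w5.png

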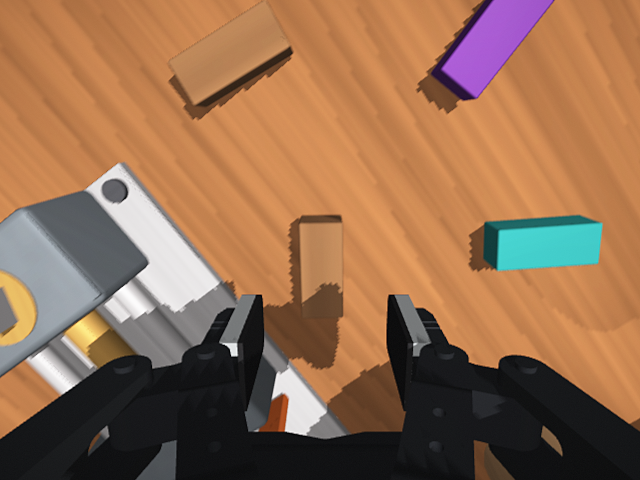

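```bash
python3 -m creep '[[[3,1,-40],[0,0,0],0.06],[[3,1,-70],[0,0,0],0.06],[[3,1,-84],[0,0,0],0.06],[[3,1,-84],[0,0,0],0.06],[[3,1,-84],[0,0,0],-1],[[3,1,-84],[0,0,0],-1],[[3,1,-84],[0,0,0],-1],[[3,1,-84],[0,0,0],-1],[[3,1,-84],[0,0,0],-1],[[3,1,-40],[0,0,0],-1],[[3,1,0],[0,0,0],-1],[[3,1,40],[0,0,0],-1]]'
python3 -m creep '[[[0,30,40],[0,0,0],-1],[[50,478,60],[0,0,0.57],-1],[[50,478,60],[0,0,0.57],-1],[[50,478,60],[0,0,0.57],-1],[[50,478,60],[0,0,0.57],-1],[[50,478,60],[0,0,0.57],-1],[[50,478,60],[0,0,0.57],-1],[[50,478,60],[0,0,0.57],-1],[[50,478,60],[0,0,0.57],-1],[[50,478,60],[0,0,0.57],-1],[[50,478,60],[0,0,0.57],-1],[[50,478,60],[0,0,0.57],-1]]'
```

```text
clock: 12.63
position: [470.4, -79.6, 91.2]
ee_rot: [0.228, 0.67, -0.669, -0.224]
contact_force: [1.9, 0.2, -1.1]
gripper_width: 20.6
clock: 13.63
position: [519.0, 401.7, 151.5]
ee_rot: [0.03, 0.708, -0.705, -0.027]
contact_force: [0.3, 0.0, -0.1]
gripper_width: 20.6
```

```bash
python3 -m creep '[[[48,-67,-10],[0,0,0],-1],[[48,-67,-40],[0,0,0],-1],[[48,-67,-80],[0,0,0],-1],[[48,-67,-120],[0,0,0],-1],[[48,-67,-160],[0,0,0],-1],[[48,-67,-162],[0,0,0],-1],[[48,-67,-162],[0,0,0],0.06],[[48,-67,-162],[0,0,0],0.06],[[48,-67,-162],[0,0,0],0.06],[[48,-67,-120],[0,0,0],0.06],[[48,-67,-80],[0,0,0],0.06],[[48,-67,-40],[0,0,0],0.06]]'
```

```text
clock: 14.63
position: [567.4, 331.8, 111.5]
ee_rot: [0.03, 0.708, -0.706, -0.028]
contact_force: [0.6, 0.3, 0.5]
gripper_width: 45.4
```

```bash
python3 -m creep '[[[0,0,30],[0,0,0],0.06],[[-128,-518,30],[0,0,-1.63],0.06],[[-128,-518,30],[0,0,-1.63],0.06],[[-128,-518,30],[0,0,-1.63],0.06],[[-128,-518,30],[0,0,-1.63],0.06],[[-128,-518,30],[0,0,-1.63],0.06],[[-128,-518,30],[0,0,-1.63],0.06],[[-128,-518,30],[0,0,-1.63],0.06],[[-128,-518,30],[0,0,-1.63],0.06],[[-128,-518,30],[0,0,-1.63],0.06],[[-128,-518,30],[0,0,-1.63],0.06],[[-128,-518,30],[0,0,-1.63],0.06]]'; python3 -c "
from h import *
show()"
```

```text
clock: 15.63
position: [457.5, -115.6, 140.2]
ee_rot: [0.474, 0.528, -0.524, -0.47]
contact_force: [1.1, -0.8, 0.1]
gripper_width: 45.3
{'clock': np.float64(15.633), 'position': array([ 457.471, -115.561,  140.166]), 'ee_rot': array([ 0.474,  0.528, -0.524, -0.47 ]), 'joints': array([ 9.900e-02,  1.760e-01, -4.470e-01,  1.000e-03, -9.400e-01,
       -1.562e+00]), 'contact_force': array([ 1.051, -0.834,  0.079]), 'gripper_width': np.float64(45.321)}
```

```bash
cat >> h.py <<'E'
def yaw():
    s=arm.read_state();x=R.from_quat(s["ee_rot"]).as_matrix()[:,0];return np.degrees(np.arctan2(x[1],x[0]))
E
python3 -c "
from h import *
print(yaw())"
```

```text
96.19247730397713
```

```bash
python3 -m creep '[[[-18,-70,-40],[0,0,-0.248],0.06],[[-18,-70,-80],[0,0,-0.248],0.06],[[-18,-70,-90],[0,0,-0.248],0.06],[[-18,-70,-90],[0,0,-0.248],0.06],[[-18,-70,-90],[0,0,-0.248],0.06]]'; python3 - <<'E'
from h import *
show();print(yaw())
p,W=grab("wrist","w6");Z=W[...,2]
c=(438,-185)
m=(Z>15)&(Z<26)&(np.hypot(W[...,0]-c[0],W[...,1]-c[1])<45);print(m.sum(),rect(W[m]))
E
```

```text
clock: 16.05
position: [439.2, -184.7, 47.7]
ee_rot: [0.533, 0.465, -0.465, -0.532]
contact_force: [0.7, -0.7, -0.2]
gripper_width: 45.2
{'clock': np.float64(16.05), 'position': array([ 439.191, -184.658,   47.729]), 'ee_rot': array([ 0.533,  0.465, -0.465, -0.532]), 'joints': array([-5.600e-02,  3.120e-01, -5.490e-01,  1.000e-03, -7.090e-01,
       -1.652e+00]), 'contact_force': array([ 0.725, -0.714, -0.182]), 'gripper_width': np.float64(45.247)}
82.22659852933356
4180 (array([ 439.6, -186.9]), array([22. , 52.4]), 82.2)
```

View pics/w6.png

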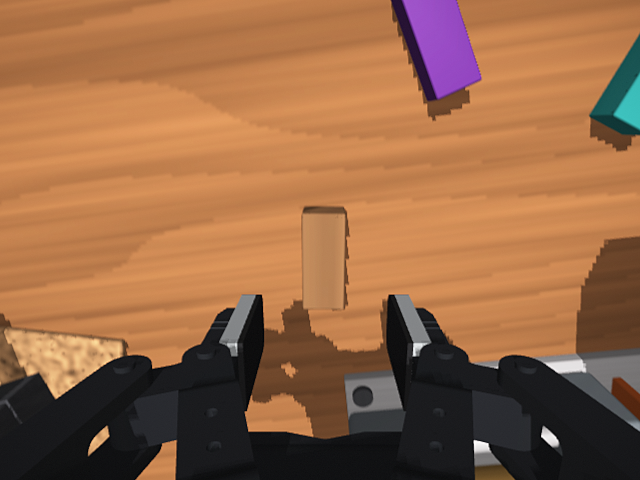

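```bash
python3 -m creep '[[[0,-1,-40],[0,0,0],0.06],[[0,-1,-70],[0,0,0],0.06],[[0,-1,-85],[0,0,0],0.06],[[0,-1,-85],[0,0,0],0.06],[[0,-1,-85],[0,0,0],-1],[[0,-1,-85],[0,0,0],-1],[[0,-1,-85],[0,0,0],-1],[[0,-1,-85],[0,0,0],-1],[[0,-1,-85],[0,0,0],-1],[[0,-1,-40],[0,0,0],-1],[[0,-1,0],[0,0,0],-1],[[0,-1,40],[0,0,0],-1]]'
python3 -m creep '[[[0,10,40],[0,0,0],-1],[[75,516,60],[0,0,1.63],-1],[[75,516,60],[0,0,1.63],-1],[[75,516,60],[0,0,1.63],-1],[[75,516,60],[0,0,1.63],-1],[[75,516,60],[0,0,1.63],-1],[[75,516,60],[0,0,1.63],-1],[[75,516,60],[0,0,1.63],-1],[[75,516,60],[0,0,1.63],-1],[[75,516,60],[0,0,1.63],-1],[[75,516,60],[0,0,1.63],-1],[[75,516,60],[0,0,1.63],-1]]'; python3 -c "
from h import *
print(yaw())"
```

```text
clock: 17.1
position: [440.9, -184.1, 91.1]
ee_rot: [0.533, 0.467, -0.465, -0.53]
contact_force: [1.0, -0.2, -0.5]
gripper_width: 20.9
clock: 18.1
position: [506.2, 282.7, 149.0]
ee_rot: [0.115, 0.7, -0.696, -0.111]
contact_force: [0.6, -0.3, -0.4]
gripper_width: 20.8
161.59411126467444
```

```bash
python3 -m creep '[[[4,48,-10],[0,0,0.24],-1],[[4,48,-40],[0,0,0.24],-1],[[4,48,-80],[0,0,0.24],-1],[[4,48,-120],[0,0,0.24],-1],[[4,48,-160],[0,0,0.24],-1],[[4,48,-162],[0,0,0.24],-1],[[4,48,-162],[0,0,0.24],0.06],[[4,48,-162],[0,0,0.24],0.06],[[4,48,-162],[0,0,0.24],0.06],[[4,48,-120],[0,0,0.24],0.06],[[4,48,-80],[0,0,0.24],0.06],[[4,48,-20],[0,0,0.24],0.06]]'; python3 -c "
from h import *
show();print(yaw());p,W=grab('wrist','w7')"
```

```text
clock: 19.1
position: [510.4, 326.4, 110.5]
ee_rot: [0.033, 0.707, -0.706, -0.031]
contact_force: [0.9, 1.2, 0.5]
gripper_width: 45.1
{'clock': np.float64(19.1), 'position': array([510.411, 326.404, 110.471]), 'ee_rot': array([ 0.033,  0.707, -0.706, -0.031]), 'joints': array([ 0.836,  0.424, -0.165,  0.001, -0.978, -0.927]), 'contact_force': array([0.896, 1.187, 0.546]), 'gripper_width': np.float64(45.089)}
174.80648595360688
```

View pics/w7.png

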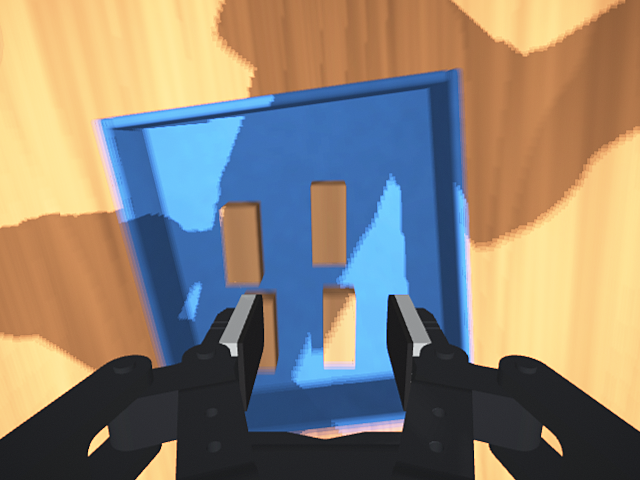

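```bash
python3 - <<'E'
from h import *
M=R.from_quat(arm.read_state()["ee_rot"])
a=np.pi/4
T=R.from_matrix(np.array([[-1,0,0],[0,np.cos(a),-np.sin(a)],[0,-np.sin(a),-np.cos(a)]]).T)
print(T.as_matrix()[:,1],np.round((T*M.inv()).as_rotvec(),3))
E
```

```text
[ 0.          0.70710678 -0.70710678] [ 0.77  -0.018  0.09 ]
```

```bash
python3 -m creep '[[[-10,-20,40],[0,0,0],1],[[-69,-276,90],[0.77,-0.018,0.09],1],[[-69,-276,90],[0.77,-0.018,0.09],1],[[-69,-276,90],[0.77,-0.018,0.09],1],[[-69,-276,90],[0.77,-0.018,0.09],1],[[-69,-276,90],[0.77,-0.018,0.09],1],[[-69,-276,90],[0.77,-0.018,0.09],1],[[-69,-276,90],[0.77,-0.018,0.09],1],[[-69,-276,90],[0.77,-0.018,0.09],1],[[-69,-276,90],[0.77,-0.018,0.09],1],[[-69,-276,90],[0.77,-0.018,0.09],1]]'; python3 -c "
from h import *
show();print(R.from_quat(arm.read_state()['ee_rot']).as_matrix().round(3))"
```

```text
clock: 20.07
position: [441.9, 47.6, 197.9]
ee_rot: [-0.004, 0.921, -0.39, -0.003]
contact_force: [0.2, 0.9, 0.4]
gripper_width: 85.2
{'clock': np.float64(20.067), 'position': array([441.928,  47.615, 197.933]), 'ee_rot': array([-0.004,  0.921, -0.39 , -0.003]), 'joints': array([-0.149,  0.23 , -0.194, -0.774, -1.377,  0.397]), 'contact_force': array([0.192, 0.904, 0.431]), 'gripper_width': np.float64(85.183)}
[[-1.    -0.01  -0.003]
 [-0.005  0.695 -0.719]
 [ 0.009 -0.719 -0.695]]
```

```bash
python3 -m creep '[[[0,10,-40],[0,0,0],1],[[0,20,-70],[0,0,0],1],[[0,20,-70],[0,0,0],1],[[0,20,-70],[0,0,0],1]]'; python3 -c "
from h import *
show();p,W=grab('wrist','w8');p,W=grab('top','t3');Z=W[...,2]
m=(Z>97)&(Z<112)&(np.hypot(W[...,0]-441,W[...,1]-107)<40);print(rect(W[m]))"
```

```text
clock: 20.4
position: [440.3, 71.2, 126.6]
ee_rot: [-0.009, 0.921, -0.39, -0.004]
contact_force: [0.6, 0.2, 0.1]
gripper_width: 85.5
{'clock': np.float64(20.4), 'position': array([440.332,  71.174, 126.572]), 'ee_rot': array([-0.009,  0.921, -0.39 , -0.004]), 'joints': array([-0.109,  0.319, -0.276, -0.816, -1.241,  0.5  ]), 'contact_force': array([0.565, 0.176, 0.058]), 'gripper_width': np.float64(85.508)}
(array([441.1, 107.4]), array([60.7, 59.8]), 46.0)
```

View pics/w8.png

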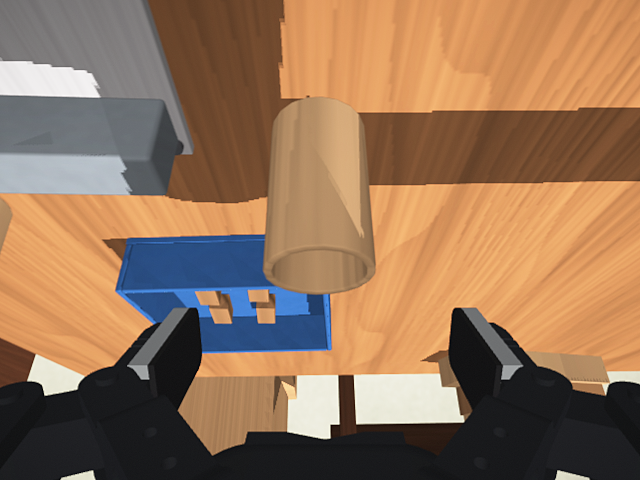

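```bash
python3 -m creep '[[[1.5,5,-18],[0,0,0],1],[[1.5,25,-39],[0,0,0],1],[[1.5,50,-64],[0,0,0],1],[[1.5,70,-84],[0,0,0],1],[[1.5,81,-95],[0,0,0],1],[[1.5,81,-95],[0,0,0],1],[[1.5,81,-95],[0,0,0],1]]'; python3 -c "
from h import *
show();p,W=grab('wrist','w9')"
```

```text
clock: 21.08
position: [443.6, 151.2, 32.1]
ee_rot: [-0.007, 0.921, -0.39, -0.003]
contact_force: [0.4, -0.2, -0.8]
gripper_width: 85.3
{'clock': np.float64(21.083), 'position': array([443.625, 151.242,  32.15 ]), 'ee_rot': array([-0.007,  0.921, -0.39 , -0.003]), 'joints': array([ 0.029,  0.462, -0.352, -0.958, -1.017,  0.617]), 'contact_force': array([ 0.351, -0.234, -0.754]), 'gripper_width': np.float64(85.304)}
```

View pics/w9.png

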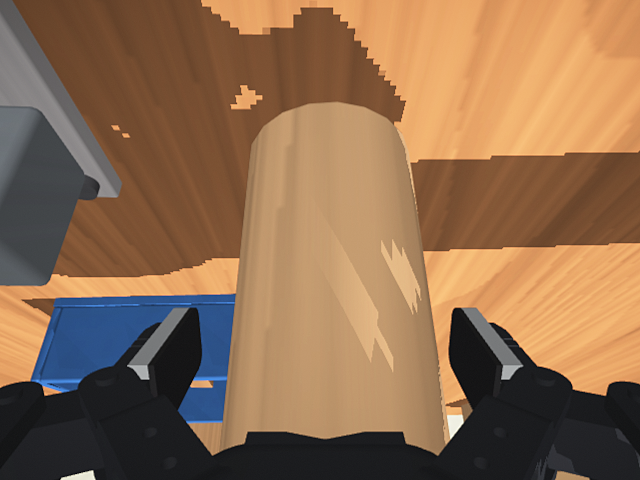

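```bash
python3 -m creep '[[[0,0,0],[0,0,0],-1],[[0,0,0],[0,0,0],-1],[[0,0,0],[0,0,0],-1],[[0,0,0],[0,0,0],-1],[[0,0,0],[0,0,0],-1],[[0,0,15],[0,0,0],-1],[[0,0,40],[0,0,0],-1],[[0,0,70],[0,0,0],-1]]'; python3 -c "
from h import *
show();p,W=grab('scene','s2');crop(p,280,150,220,160,3.5,'c6')"
```

```text
clock: 21.8
position: [441.2, 150.2, 100.1]
ee_rot: [-0.007, 0.921, -0.39, -0.007]
contact_force: [0.4, 0.4, -3.0]
gripper_width: 61.6
{'clock': np.float64(21.8), 'position': array([441.166, 150.182, 100.121]), 'ee_rot': array([-0.007,  0.921, -0.39 , -0.007]), 'joints': array([ 0.046,  0.335, -0.323, -0.892, -1.104,  0.455]), 'contact_force': array([ 0.437,  0.392, -2.973]), 'gripper_width': np.float64(61.565)}
```

View pics/c6.png

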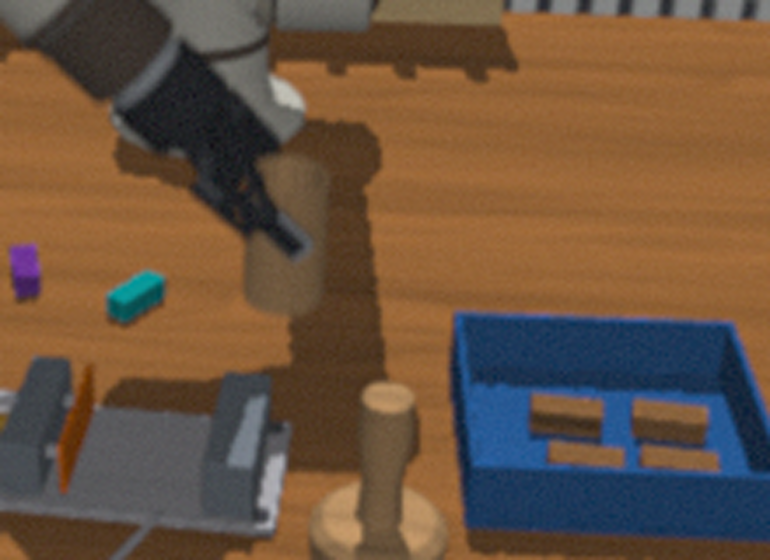

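```bash
python3 -m creep '[[[0,0,35],[0,0,0],-1],[[20,60,70],[0,0,0],-1],[[74,315,90],[0,0,0],-1],[[74,315,90],[0,0,0],-1],[[74,315,90],[0,0,0],-1],[[74,315,90],[0,0,0],-1],[[74,315,90],[0,0,0],-1],[[74,315,90],[0,0,0],-1],[[74,315,90],[0,0,0],-1],[[74,315,90],[0,0,0],-1],[[74,315,90],[0,0,0],-1],[[74,315,90],[0,0,0],-1]]'
python3 -m creep '[[[0,0,0],[0.12,0,0],-1],[[0,0,0],[0.24,0,0],-1],[[0,0,0],[0.36,0,0],-1],[[0,0,0],[0.48,0,0],-1],[[0,0,0],[0.6,0,0],-1],[[0,0,0],[0.72,0,0],-1],[[0,0,0],[0.77,0,0],-1],[[0,0,0],[0.77,0,0],-1]]'; python3 -c "
from h import *
show();print(R.from_quat(arm.read_state()['ee_rot']).as_matrix().round(3))"
```

```text
clock: 22.85
position: [515.4, 465.3, 189.5]
ee_rot: [-0.008, 0.92, -0.391, -0.005]
contact_force: [-0.7, 1.0, -3.3]
gripper_width: 62.0
clock: 23.52
position: [517.3, 462.5, 185.1]
ee_rot: [-0.005, 1.0, -0.018, -0.007]
contact_force: [-1.0, -0.5, -3.1]
gripper_width: 61.6
{'clock': np.float64(23.517), 'position': array([517.297, 462.492, 185.126]), 'ee_rot': array([-0.005,  1.   , -0.018, -0.007]), 'joints': array([ 0.213,  0.663, -0.114, -1.689, -1.402,  0.77 ]), 'contact_force': array([-0.977, -0.456, -3.07 ]), 'gripper_width': np.float64(61.617)}
[[-1.    -0.011 -0.013]
 [-0.011  0.999 -0.035]
 [ 0.014 -0.035 -0.999]]
```

```bash
python3 -m creep '[[[0,0,0],[0,0.12,0],-1],[[0,0,0],[0,0.24,0],-1],[[0,0,0],[0,0.36,0],-1],[[0,0,0],[0,0.48,0],-1],[[0,0,0],[0,0.6,0],-1],[[0,0,0],[0,0.72,0],-1],[[0,0,0],[0,0.84,0],-1],[[0,0,0],[0,0.96,0],-1],[[0,0,0],[0,1.08,0],-1],[[0,0,0],[0,1.2,0],-1],[[0,0,0],[0,1.32,0],-1],[[0,0,0],[0,1.4,0],-1]]'
python3 -c "
from h import *
show();p,W=grab('scene','s3');crop(p,340,130,220,180,3.5,'c7')"
```

```text
clock: 24.52
position: [516.7, 465.6, 192.1]
ee_rot: [-0.015, 0.763, -0.007, -0.646]
contact_force: [0.6, 0.5, -3.3]
gripper_width: 61.7
{'clock': np.float64(24.517), 'position': array([516.737, 465.563, 192.146]), 'ee_rot': array([-0.015,  0.763, -0.007, -0.646]), 'joints': array([ 0.212,  0.683, -0.099, -1.704, -1.45 , -0.614]), 'contact_force': array([ 0.646,  0.492, -3.281]), 'gripper_width': np.float64(61.717)}
```

View pics/c7.png

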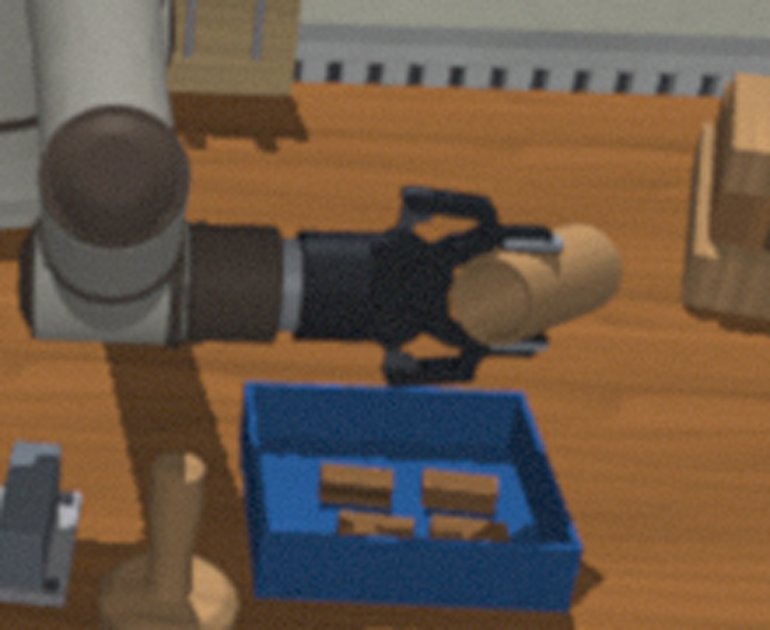

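```bash
python3 -m creep '[[[0,0,-15],[0,0.06,0],-1],[[0,0,-35],[0,0.12,0],-1],[[0,0,-55],[0,0.24,0],-1],[[0,0,-62],[0,0.36,0],-1],[[0,0,-62],[0,0.48,0],-1],[[0,0,-62],[0,0.6,0],-1],[[0,0,-62],[0,0.72,0],-1],[[0,0,-62],[0,0.84,0],-1],[[0,0,-62],[0,0.96,0],-1],[[0,0,-62],[0,1.08,0],-1],[[0,0,-62],[0,1.2,0],-1],[[0,0,-62],[0,1.32,0],-1]]'
python3 -m creep '[[[0,0,0],[0,0.08,0],-1],[[0,0,0],[0,0.08,0],-1],[[0,0,0],[0,0.08,0],-1],[[0,0,0],[0,0.08,0],-1],[[0,0,0],[0,0.08,0],-1]]'
python3 -c "
from h import *
show();p,W=grab('scene','s4');crop(p,340,130,220,180,3.5,'c8')
p,W=grab('wrist','w10')"
```

```text
clock: 25.57
position: [516.9, 465.8, 130.0]
ee_rot: [0.016, -0.207, -0.005, 0.978]
contact_force: [-1.1, 0.7, -2.3]
gripper_width: 61.6
clock: 25.98
position: [516.5, 466.0, 129.4]
ee_rot: [0.016, -0.17, -0.006, 0.985]
contact_force: [-0.4, -0.5, -2.5]
gripper_width: 61.5
{'clock': np.float64(25.983), 'position': array([516.522, 465.974, 129.356]), 'ee_rot': array([ 0.016, -0.17 , -0.006,  0.985]), 'joints': array([ 0.201,  0.808, -0.129, -1.758, -1.477, -1.851]), 'contact_force': array([-0.383, -0.542, -2.482]), 'gripper_width': np.float64(61.514)}
```

View pics/c8.png

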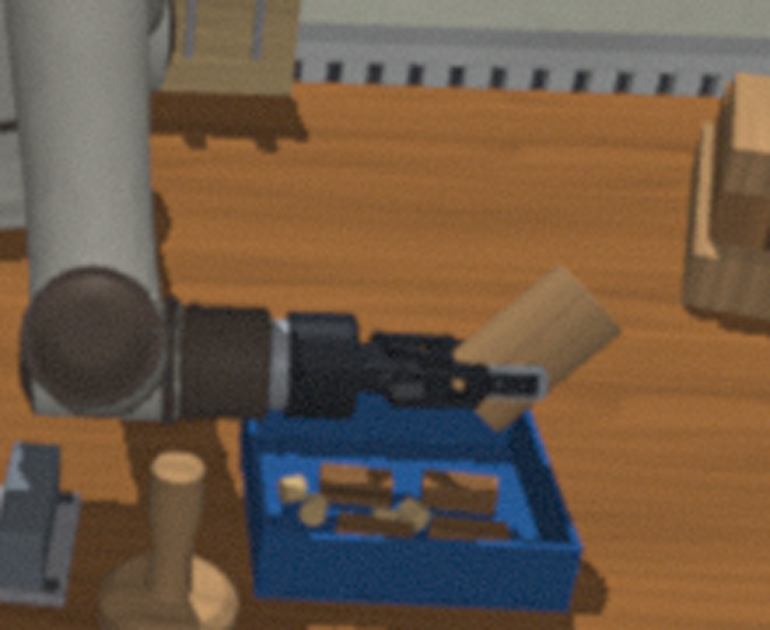

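View pics/w10.png

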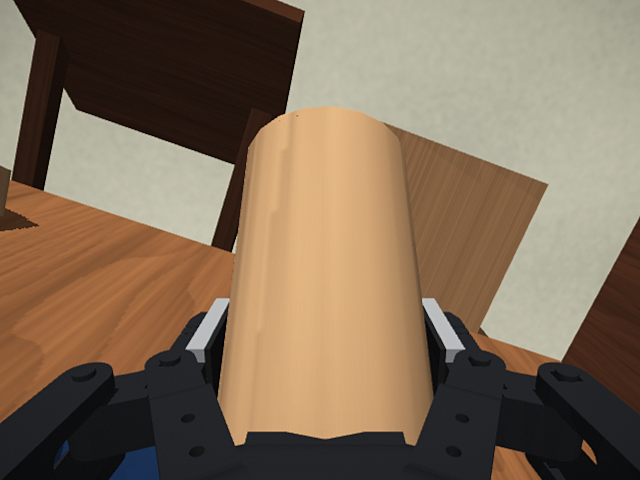

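```bash
python3 -m creep '[[[0,0,20],[0,0.1,0],-1],[[0,0,0],[0,0.1,0],-1],[[0,0,20],[0,0.1,0],-1],[[0,0,0],[0,0.1,0],-1],[[0,0,0],[0,0,0],-1],[[0,0,0],[0,0,0],-1],[[0,0,20],[0,-0.1,0],-1],[[0,0,40],[0,-0.22,0],-1],[[0,0,62],[0,-0.34,0],-1],[[0,0,62],[0,-0.46,0],-1],[[0,0,62],[0,-0.58,0],-1],[[0,0,62],[0,-0.7,0],-1]]'
python3 -m creep '[[[0,0,0],[0,-0.12,0],-1],[[0,0,0],[0,-0.24,0],-1],[[0,0,0],[0,-0.36,0],-1],[[0,0,0],[0,-0.48,0],-1],[[0,0,0],[0,-0.6,0],-1],[[0,0,0],[0,-0.72,0],-1],[[0,0,0],[0,-0.84,0],-1],[[0,0,0],[0,-0.96,0],-1],[[0,0,0],[0,-1.08,0],-1],[[0,0,0],[0,-1.2,0],-1],[[0,0,0],[0,-1.32,0],-1],[[0,0,0],[0,-1.4,0],-1]]'
python3 - <<'E'
from h import *
M=R.from_quat(arm.read_state()["ee_rot"]);show()
for a in (0,np.pi/4):
    T=R.from_matrix(np.array([[-1,0,0],[0,np.cos(a),-np.sin(a)],[0,-np.sin(a),-np.cos(a)]]).T)
    print(np.round((T*M.inv()).as_rotvec(),3))
E
```

```text
clock: 27.08
position: [516.2, 466.0, 192.4]
ee_rot: [0.018, -0.499, 0.001, 0.867]
contact_force: [-0.1, -0.1, -1.8]
gripper_width: 61.6
clock: 28.08
position: [516.1, 466.0, 191.7]
ee_rot: [-0.013, 0.939, -0.012, -0.342]
contact_force: [0.2, -0.3, -2.7]
gripper_width: 61.4
{'clock': np.float64(28.083), 'position': array([516.15 , 466.01 , 191.651]), 'ee_rot': array([-0.013,  0.939, -0.012, -0.342]), 'joints': array([ 0.217,  0.671, -0.098, -1.69 , -1.43 ,  0.077]), 'contact_force': array([ 0.161, -0.295, -2.709]), 'gripper_width': np.float64(61.417)}
[ 0.024 -0.699 -0.027]
[-0.729 -0.672  0.248]
```

```bash
python3 -m creep '[[[0,0,10],[-0.729,-0.672,0.248],-1],[[0,0,20],[-0.729,-0.672,0.248],-1],[[0,-30,20],[-0.729,-0.672,0.248],-1],[[70,-390,0],[-0.729,-0.672,0.248],-1],[[70,-390,0],[-0.729,-0.672,0.248],-1],[[70,-390,0],[-0.729,-0.672,0.248],-1],[[70,-390,0],[-0.729,-0.672,0.248],-1],[[70,-390,0],[-0.729,-0.672,0.248],-1],[[70,-390,0],[-0.729,-0.672,0.248],-1],[[70,-390,0],[-0.729,-0.672,0.248],-1],[[70,-390,0],[-0.729,-0.672,0.248],-1],[[70,-390,0],[-0.729,-0.672,0.248],-1]]'
python3 - <<'E'
from h import *
M=R.from_quat(arm.read_state()["ee_rot"]);show()
a=np.pi/4
T=R.from_matrix(np.array([[-1,0,0],[0,np.cos(a),-np.sin(a)],[0,-np.sin(a),-np.cos(a)]]).T)
print(np.round((T*M.inv()).as_rotvec(),3))
p,W=grab("top","t4");crop(p,110,180,290,180,2.7,"c9")
E
```

```text
clock: 29.08
position: [585.7, 73.9, 191.7]
ee_rot: [0.001, 0.924, -0.383, -0.003]
contact_force: [0.9, 1.0, -1.8]
gripper_width: 61.8
{'clock': np.float64(29.083), 'position': array([585.659,  73.935, 191.704]), 'ee_rot': array([ 0.001,  0.924, -0.383, -0.003]), 'joints': array([-0.082,  0.432,  0.094, -0.799, -1.389,  0.293]), 'contact_force': array([ 0.853,  0.988, -1.763]), 'gripper_width': np.float64(61.823)}
[-0.    -0.004  0.005]
```

View pics/c9.png

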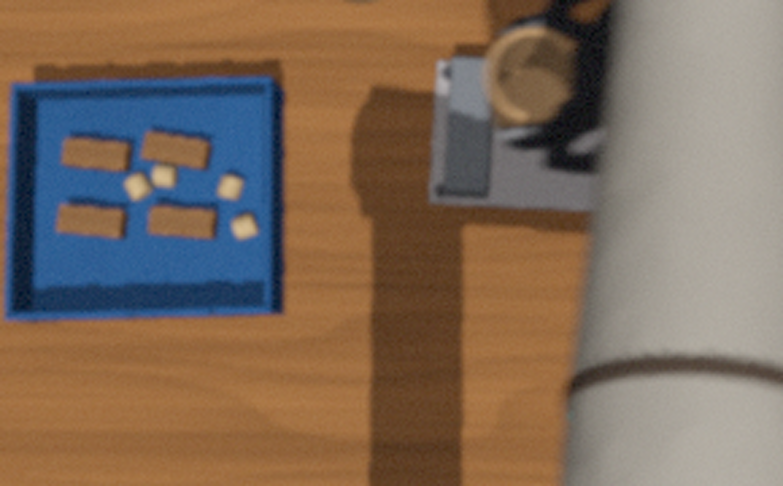

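```bash
python3 - <<'E'
from h import *
p,W=load("t4");crop(p,280,170,60,60,10,"c10")
m=(np.hypot(W[...,0]-585,W[...,1]-29)<20);print(np.percentile(W[m][:,2],[5,25,50,75,95]))
p1,W1=load("t1");crop(p1,250,270,45,45,12,"c11")
m=(np.hypot(W1[...,0]-441,W1[...,1]-107)<20);print(np.percentile(W1[m][:,2],[5,25,50,75,95]))
E
```

```text
[  8.90460303 164.62636637 166.32030308 167.63783859 168.96717025]
[ 5.2905479   9.27317364 22.50833932 26.68957277 40.25266818]
```

View pics/c10.png

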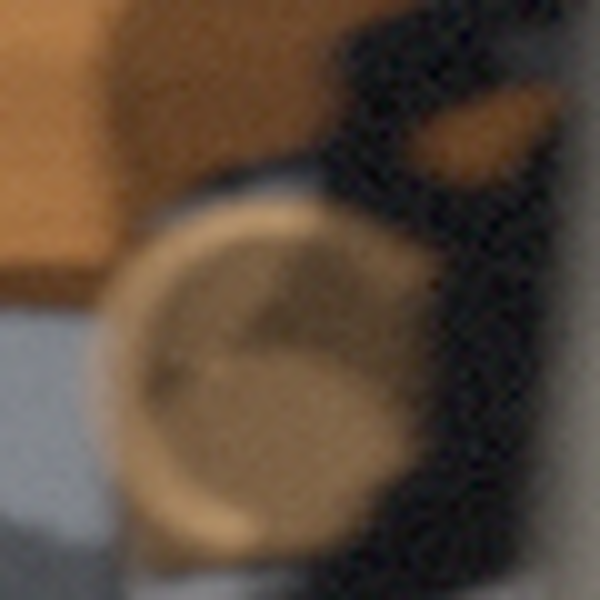

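View pics/c11.png

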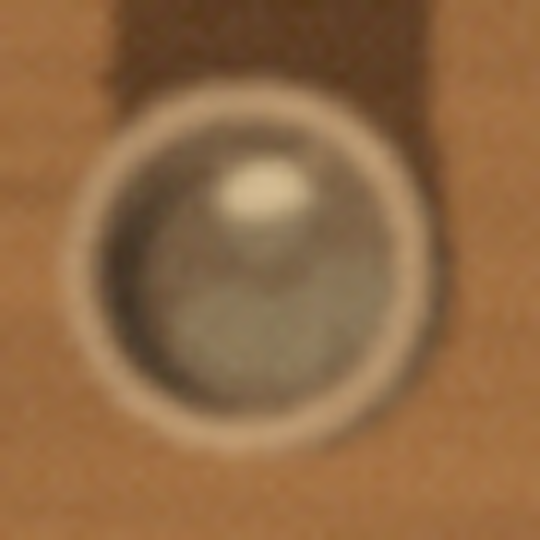

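```bash
python3 - <<'E'
from h import *
p,W=load("t4");Z=W[...,2]
m=(Z>256)&(Z<272)&(np.hypot(W[...,0]-585,W[...,1]-29)<45);P=W[m];print(len(P),rect(P),P.min(0),P.max(0))
m=(Z>50)&(Z<60)&(W[...,0]>520)&(W[...,0]<640)&(W[...,1]>60)&(W[...,1]<110);print(W[m].min(0),rect(W[m]))
show()
E
```

```text
418 (array([584.5,  28.6]), array([87.7, 64. ]), 2.6) [540.8983238   -4.62506506 256.01292727] [628.81419261  60.43517894 271.96767032]
[530.95377097  68.38093983  50.00737066] (array([585.2,  86.8]), array([ 35.2, 108.5]), 88.1)
{'clock': np.float64(29.133), 'position': array([587.362,  67.708, 189.751]), 'ee_rot': array([ 0.004,  0.923, -0.385, -0.004]), 'joints': array([-0.089,  0.436,  0.097, -0.793, -1.389,  0.294]), 'contact_force': array([ 2.651, -3.679, -2.504]), 'gripper_width': np.float64(61.601)}
```

```bash
python3 -m creep '[[[0,0,0],[0,0,0],-1],[[0,0,-40],[0,0,0],-1],[[0,0,-80],[0,0,0],-1],[[0,0,-115],[0,0,0],-1],[[0,0,-125],[0,0,0],-1],[[0,0,-125],[0,0,0],-1],[[0,0,-125],[0,0,0],-1]]'
python3 - <<'E'
from h import *
show()
p,W=grab("scene","s5");crop(p,230,200,170,120,4.5,"c12")
p,W=grab("top","t5");Z=W[...,2]
m=(Z>118)&(Z<150)&(np.hypot(W[...,0]-585,W[...,1]-29)<38);P=W[m];print(len(P),rect(P),P.mean(0))
show()
E
```

```text
clock: 29.72
position: [586.8, 76.6, 67.1]
ee_rot: [0.001, 0.924, -0.383, -0.001]
contact_force: [0.4, 1.0, -1.4]
gripper_width: 61.3
{'clock': np.float64(29.717), 'position': array([586.755,  76.602,  67.069]), 'ee_rot': array([ 0.001,  0.924, -0.383, -0.001]), 'joints': array([-0.087,  0.583,  0.002, -0.846, -1.227,  0.482]), 'contact_force': array([ 0.409,  0.956, -1.351]), 'gripper_width': np.float64(61.31)}
347 (array([583.8,  34.4]), array([75.7, 58.1]), 11.6) [585.50404997  35.9214414  136.85300504]
{'clock': np.float64(29.817), 'position': array([587.94 ,  76.262,  68.768]), 'ee_rot': array([ 0.002,  0.924, -0.383,  0.001]), 'joints': array([-0.087,  0.58 ,  0.004, -0.845, -1.227,  0.483]), 'contact_force': array([-0.353, -0.135, -2.235]), 'gripper_width': np.float64(61.7)}
```

View pics/c12.png

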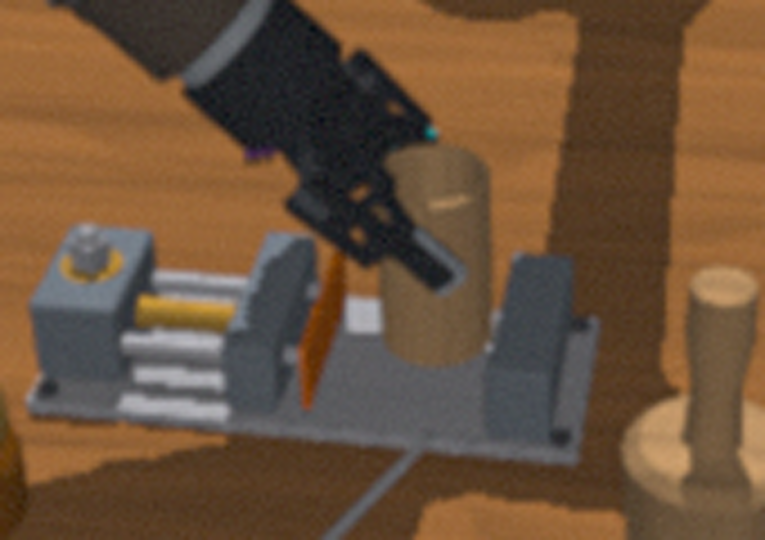

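```bash
python3 -m creep '[[[-0.5,0,-12],[0,0,0],-1],[[-0.5,0,-20],[0,0,0],-1],[[-0.5,0,-24],[0,0,0],-1],[[-0.5,0,-25],[0,0,0],-1],[[-0.5,0,-26],[0,0,0],-1],[[-0.5,0,-26],[0,0,0],-1],[[-0.5,0,-26],[0,0,0],-1]]'
python3 -c "
from h import *
show();p,W=grab('wrist','w11');p,W=grab('scene','s6');crop(p,230,200,170,120,4.5,'c13')"
```

```text
clock: 30.4
position: [585.3, 76.4, 40.8]
ee_rot: [0.0, 0.924, -0.382, -0.002]
contact_force: [-3.1, 0.9, 4.7]
gripper_width: 61.2
{'clock': np.float64(30.4), 'position': array([585.337,  76.435,  40.835]), 'ee_rot': array([ 0.   ,  0.924, -0.382, -0.002]), 'joints': array([-0.09 ,  0.619, -0.011, -0.859, -1.198,  0.523]), 'contact_force': array([-3.095,  0.934,  4.65 ]), 'gripper_width': np.float64(61.167)}
```

View pics/w11.png

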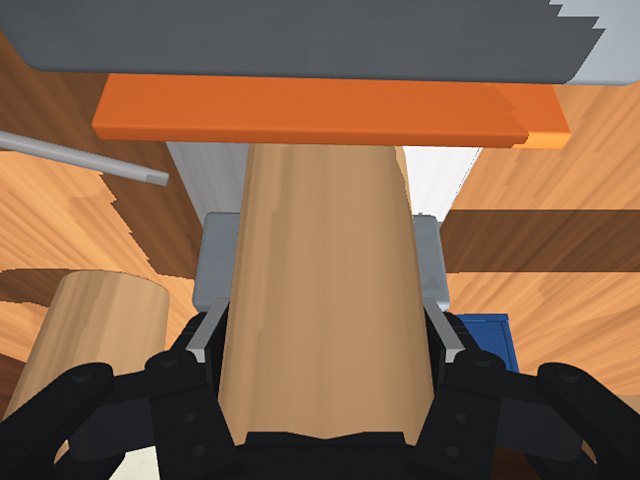

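View pics/c13.png

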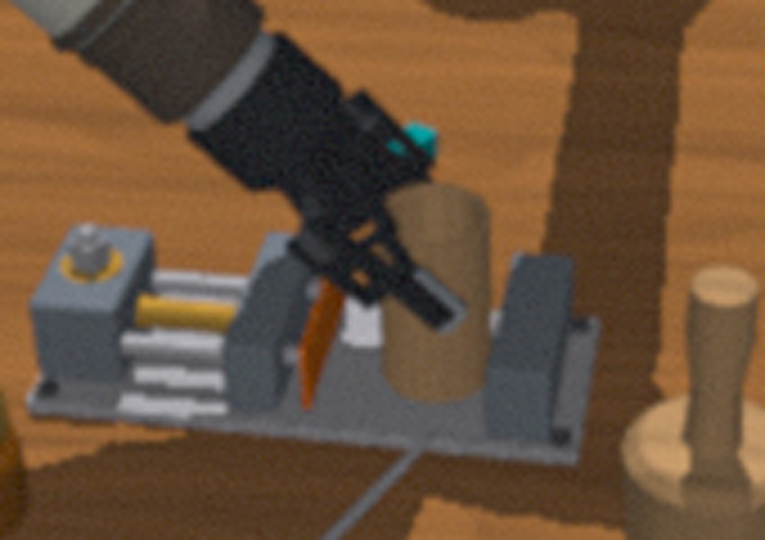

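```bash
python3 -m creep '[[[0,0,0],[0,0,0],0],[[0,0,0],[0,0,0],0.7],[[0,0,0],[0,0,0],0.7],[[0,0,0],[0,0,0],0.7],[[0,0,0],[0,0,0],0.7]]'
python3 -c "
from h import *
show();p,W=grab('scene','s7');crop(p,230,200,170,120,4.5,'c14')"
```

```text
clock: 30.92
position: [586.2, 75.7, 39.6]
ee_rot: [0.001, 0.924, -0.383, -0.002]
contact_force: [0.1, -1.5, 0.2]
gripper_width: 72.8
{'clock': np.float64(30.917), 'position': array([586.175,  75.728,  39.566]), 'ee_rot': array([ 0.001,  0.924, -0.383, -0.002]), 'joints': array([-0.09 ,  0.621, -0.011, -0.858, -1.195,  0.524]), 'contact_force': array([ 0.096, -1.451,  0.231]), 'gripper_width': np.float64(72.755)}
```

View pics/c14.png

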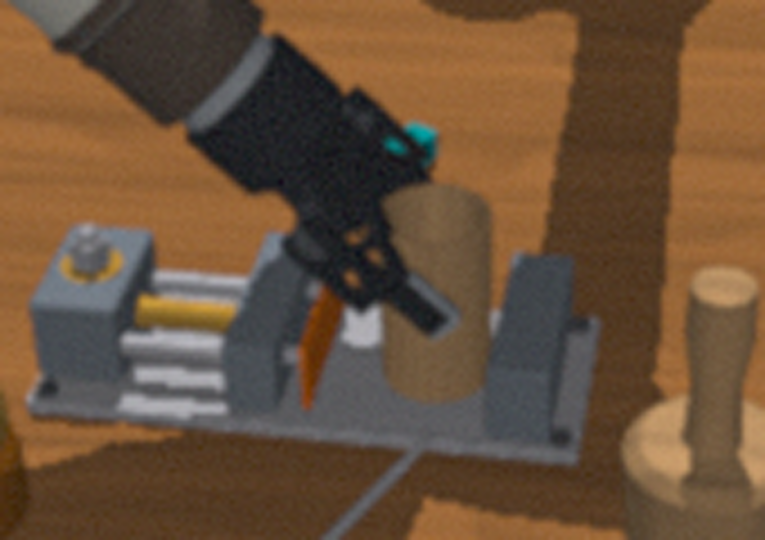

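```bash
python3 -m creep '[[[0,-15,15],[0,0,0],0.7],[[0,-40,40],[0,0,0],0.7],[[0,-65,65],[0,0,0],0.7],[[0,-85,90],[0,0,0],0.7],[[0,-100,130],[0,0,0],0.7],[[0,-100,160],[-0.12,0,0],0.7],[[0,-100,160],[-0.785,0,0],0.7],[[0,-100,160],[-0.785,0,0],0.7],[[0,-100,160],[-0.785,0,0],0.7],[[0,-100,160],[-0.785,0,0],0.7],[[0,-100,160],[-0.785,0,0],0.7],[[0,-100,160],[-0.785,0,0],0.7]]'
python3 -c "
from h import *
show();print(yaw());p,W=grab('top','t6');crop(p,220,180,300,130,2.6,'c15');p,W=grab('wrist','w12')"
```

```text
clock: 31.97
position: [585.9, -21.5, 200.7]
ee_rot: [-0.001, -0.705, 0.709, -0.001]
contact_force: [-1.1, 0.1, 0.2]
gripper_width: 72.6
{'clock': np.float64(31.967), 'position': array([585.87 , -21.535, 200.656]), 'ee_rot': array([-0.001, -0.705,  0.709, -0.001]), 'joints': array([ 0.242,  0.316, -0.092,  0.006, -1.162, -0.244]), 'contact_force': array([-1.148,  0.149,  0.155]), 'gripper_width': np.float64(72.649)}
-179.93250335420416
```

View pics/c15.png

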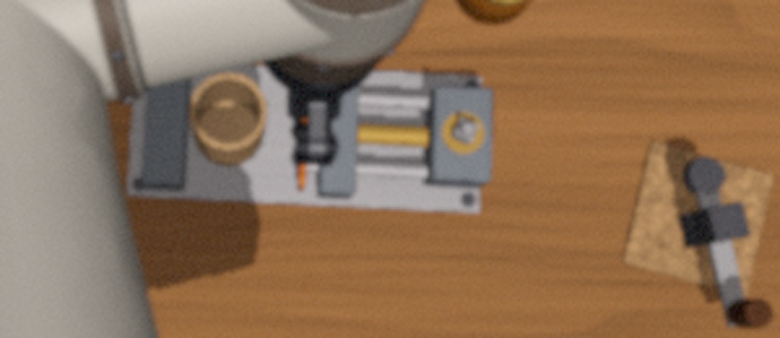

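View pics/w12.png

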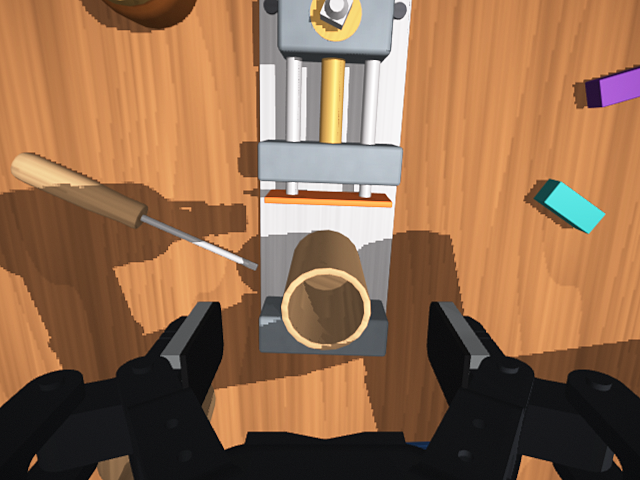

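```bash
python3 -m creep '[[[-6,-40,0],[0,0,0],0.06],[[-6,-80,0],[0,0,0],0.06],[[-6,-120,0],[0,0,0],0.06],[[-6,-120,-20],[0,0,0],0.06],[[-6,-120,-40],[0,0,0],0.06],[[-6,-120,-40],[0,0,0],0.06],[[-6,-120,-40],[0,0,0],0.06]]'
python3 - <<'E'
from h import *
show();print(yaw());p,W=grab('wrist','w13');Z=W[...,2]
m=(Z>63)&(np.hypot(W[...,0]-578,W[...,1]+162)<22)
ii=np.argwhere(m);print(ii.min(0),ii.max(0))
v0,u0=ii.min(0)-20;v1,u1=ii.max(0)+20
crop(p,u0,v0,u1-u0,v1-v0,5,"c16");print(u0,v0)
P=W[m];print(np.percentile(P[:,2],[5,50,95]))
for a,b in((66,76),(76,80),(80,90)):
    q=P[(P[:,2]>a)&(P[:,2]<b)];print(a,b,len(q),rect(q))
E
```

```text
clock: 32.65
position: [579.1, -145.0, 159.1]
ee_rot: [0.001, 0.707, -0.707, -0.003]
contact_force: [-0.7, -0.6, 1.3]
gripper_width: 45.1
{'clock': np.float64(32.65), 'position': array([ 579.141, -144.992,  159.085]), 'ee_rot': array([ 0.001,  0.707, -0.707, -0.003]), 'joints': array([ 2.500e-02,  3.680e-01, -1.200e-01, -1.000e-03, -1.085e+00,
       -3.100e-02]), 'contact_force': array([-0.706, -0.591,  1.345]), 'gripper_width': np.float64(45.123)}
179.67043603154795
[175 191] [479 474]
171 155
[203.25609364 274.02205717 284.17106018]
66 76 81 (array([ 581.4, -168.3]), array([22. , 11.1]), 20.0)
76 80 289 (array([ 579.4, -162.8]), array([16.2, 16.1]), 64.4)
80 90 369 (array([ 579.5, -163.1]), array([13.3, 13.6]), 89.6)
```

View pics/c16.png

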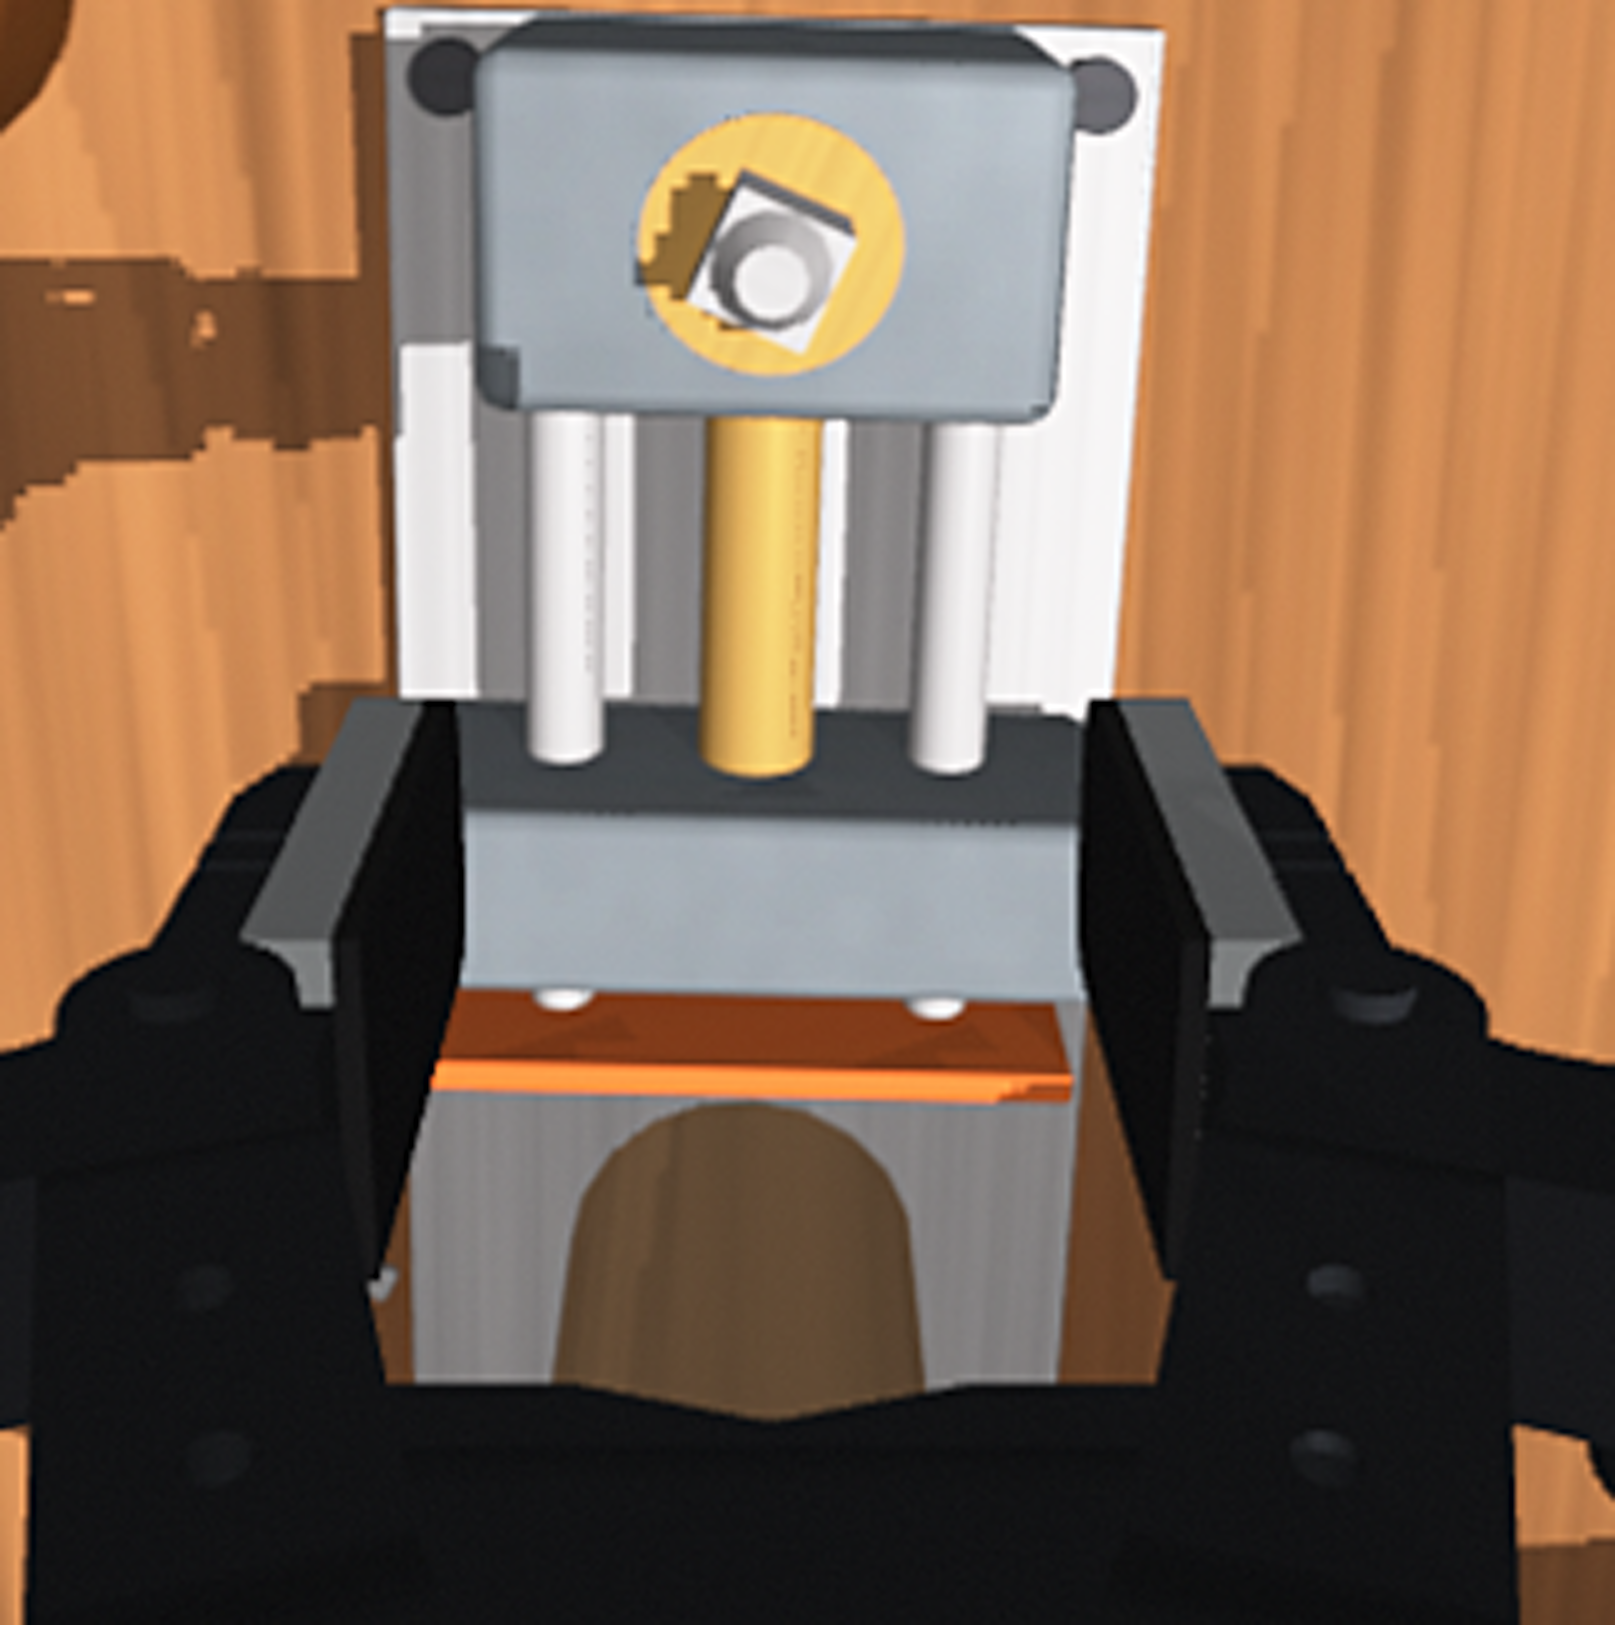

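View pics/w13.png

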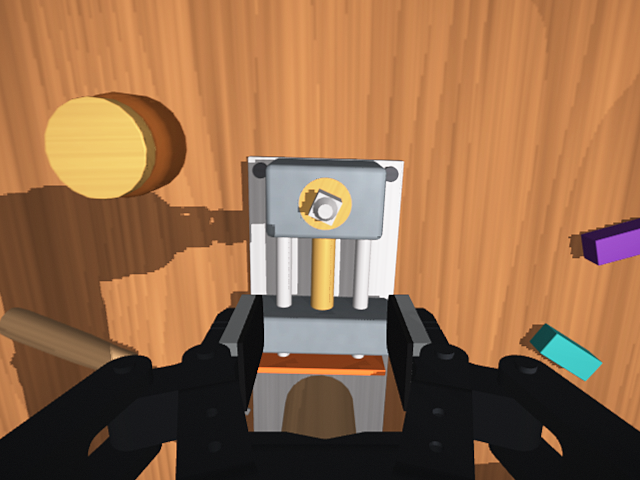

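```bash
python3 -m creep '[[[-72,-229,-40],[0,0,-1.363],0.3],[[-72,-229,-40],[0,0,-1.363],0.3],[[-72,-229,-40],[0,0,-1.363],0.3],[[-72,-229,-40],[0,0,-1.363],0.3],[[-72,-229,-40],[0,0,-1.363],0.3],[[-72,-229,-40],[0,0,-1.363],0.3],[[-72,-229,-40],[0,0,-1.363],0.3],[[-72,-229,-40],[0,0,-1.363],0.3],[[-72,-229,-40],[0,0,-1.363],0.3],[[-72,-229,-40],[0,0,-1.363],0.3],[[-72,-229,-40],[0,0,-1.363],0.3],[[-72,-229,-40],[0,0,-1.363],0.3]]'
python3 - <<'E'
from h import *
show();print(yaw());p,W=grab('wrist','w14');Z=W[...,2]
for n,c,r,a,b in(("hub",(507,-374),24,72,84),("knob",(434,-389),20,85,98),("cw",(548,-366),24,30,70)):
    m=(Z>a)&(Z<b)&(np.hypot(W[...,0]-c[0],W[...,1]-c[1])<r);P=W[m];print(n,len(P),rect(P) if len(P)>5 else 0,P[:,2].mean())
E
```

```text
clock: 33.7
position: [509.1, -373.3, 121.8]
ee_rot: [0.448, 0.548, -0.548, -0.445]
contact_force: [0.2, 0.2, 0.8]
gripper_width: 55.9
{'clock': np.float64(33.7), 'position': array([ 509.106, -373.297,  121.805]), 'ee_rot': array([ 0.448,  0.548, -0.548, -0.445]), 'joints': array([-3.760e-01,  4.530e-01, -8.500e-02,  1.000e-03, -1.029e+00,
       -9.920e-01]), 'contact_force': array([0.227, 0.169, 0.803]), 'gripper_width': np.float64(55.867)}
101.617385288716
hub 2905 (array([ 506.2, -375.5]), array([29.8, 30. ]), 12.0) 78.62379777246372
knob 2048 (array([ 433.2, -390.5]), array([23.2, 23.1]), 27.2) 93.08004671727251
cw 2141 (array([ 546.7, -367.2]), array([33.2, 31. ]), 11.3) 55.73127434595388
```

View pics/w14.png

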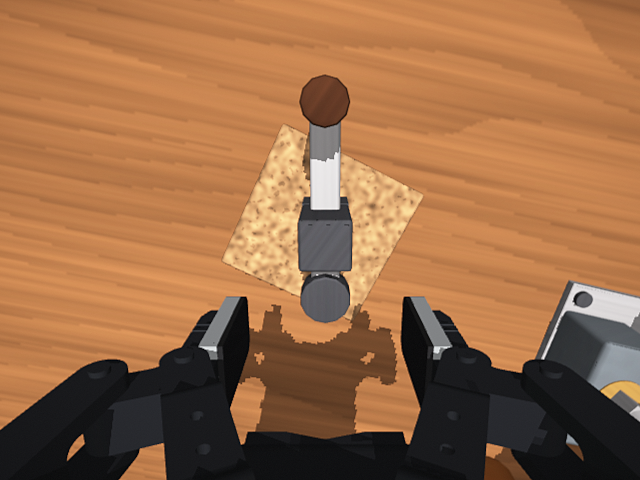

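```bash
python3 - <<'E'
from h import *
z=np.load("/tmp/w14.npz");K,E=z["K"],z["E"]
def ray(u,v,h):
    d=E[:3,:3]@np.array([(u-K[0,2])/K[0,0],(v-K[1,2])/K[1,1],1]);o=E[:3,3];return (o+d*(h-o[2])/d[2]).round(1)
for q in [(285,125),(423,195),(223,262)]: print(ray(*q,6))
print((ray(423,195,6)+ray(223,262,6))/2)
E
python3 -m creep '[[[-3,-2,-40],[0,0,0],0.3],[[-3,-2,-80],[0,0,0],0.3],[[-3,-2,-110],[0,0,0],0.3],[[-3,-2,-118],[0,0,0],0.3],[[-3,-2,-118],[0,0,0],0.3],[[-3,-2,-118],[0,0,0],0.3]]'; python3 -c "
from h import *
show();p,W=grab('wrist','w15')"
```

```text
[ 450.5 -414.3    6. ]
[ 477.6 -310.9    6. ]
[ 555.5 -441.9    6. ]
[ 516.55 -376.4     6.  ]
clock: 34.25
position: [506.3, -375.7, 3.4]
ee_rot: [-0.447, -0.549, 0.549, 0.445]
contact_force: [0.3, -0.8, 1.0]
gripper_width: 55.3
{'clock': np.float64(34.25), 'position': array([ 506.252, -375.683,    3.415]), 'ee_rot': array([-0.447, -0.549,  0.549,  0.445]), 'joints': array([-0.381,  0.582, -0.204,  0.002, -0.782, -0.984]), 'contact_force': array([ 0.302, -0.823,  0.97 ]), 'gripper_width': np.float64(55.292)}
```

View pics/w15.png

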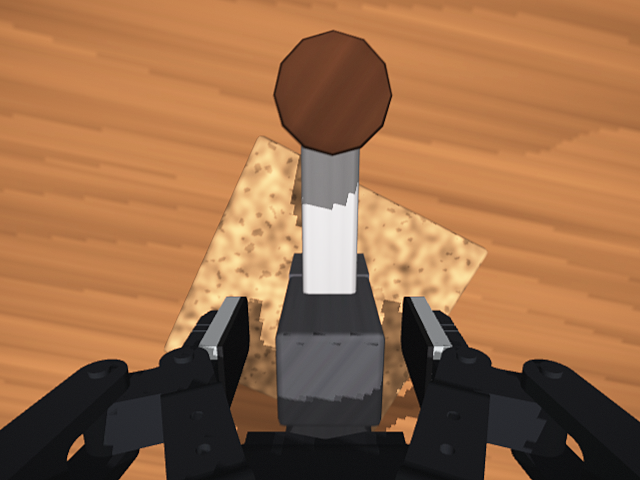

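```bash
python3 -m creep '[[[0,0,0],[0,0,0],-1],[[0,0,0],[0,0,0],-1],[[0,0,0],[0,0,0],-1],[[0,0,0],[0,0,0],-1],[[0,0,0],[0,0,0],-1],[[0,0,20],[0,0,0],-1],[[0,0,60],[0,0,0],-1],[[0,0,100],[0,0,0],-1],[[0,0,120],[0,0,0],-1],[[0,0,120],[0,0,0],-1]]'; python3 -c "
from h import *
show();print(yaw());p,W=grab('wrist','w16')"
```

```text
clock: 35.13
position: [507.7, -376.6, 127.9]
ee_rot: [0.45, 0.549, -0.548, -0.442]
contact_force: [1.0, -0.7, -4.1]
gripper_width: 29.3
{'clock': np.float64(35.133), 'position': array([ 507.708, -376.624,  127.919]), 'ee_rot': array([ 0.45 ,  0.549, -0.548, -0.442]), 'joints': array([-0.382,  0.445, -0.083,  0.002, -1.032, -0.985]), 'contact_force': array([ 1.025, -0.677, -4.148]), 'gripper_width': np.float64(29.31)}
101.71727941141866
```

View pics/w16.png

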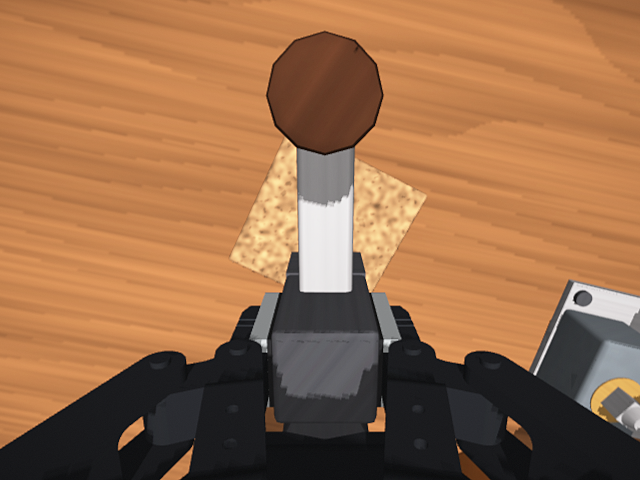

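```bash
python3 - <<'E'
from h import *
p,W=load("w16");Z=W[...,2];s=arm.read_state()
for n,c,r in(("hub",(507,-376),26),("knob",(434,-391),24)):
    m=(np.hypot(W[...,0]-c[0],W[...,1]-c[1])<r)&(Z>150);zt=np.percentile(W[m][:,2],95);
    m&=Z>zt-4; P=W[m];print(n,len(P),rect(P),P[:,2].mean())
E
```

```text
hub 4637 (array([ 491.5, -377.5]), array([10.8, 43.7]), 10.7) 249.8630466147144
knob 10938 (array([ 434.5, -392.6]), array([23.1, 23.1]), 56.4) 216.25122966644227
```

```bash
python3 -m creep '[[[72,214,0],[0,0,-0.65],-1],[[72,214,0],[0,0,-0.65],-1],[[72,214,0],[0,0,-0.65],-1],[[72,214,0],[0,0,-0.65],-1],[[72,214,0],[0,0,-0.65],-1],[[72,214,0],[0,0,-0.65],-1],[[72,214,0],[0,0,-0.65],-1],[[72,214,0],[0,0,-0.65],-1],[[72,214,0],[0,0,-0.65],-1]]'; python3 -c "
from h import *
show();print(yaw());p,W=grab('scene','s8');crop(p,200,180,140,120,5,'c17')
p,W=grab('wrist','w17');show()"
```

```text
clock: 35.93
position: [574.9, -160.5, 119.3]
ee_rot: [-0.597, -0.376, 0.379, 0.599]
contact_force: [0.9, 0.4, -4.3]
gripper_width: 29.3
{'clock': np.float64(35.933), 'position': array([ 574.93 , -160.528,  119.266]), 'ee_rot': array([-0.597, -0.376,  0.379,  0.599]), 'joints': array([-1.000e-03,  4.060e-01, -1.700e-01, -0.000e+00, -1.001e+00,
       -2.015e+00]), 'contact_force': array([ 0.94 ,  0.369, -4.302]), 'gripper_width': np.float64(29.32)}
64.45672397954284
{'clock': np.float64(36.033), 'position': array([ 575.406, -161.677,  120.32 ]), 'ee_rot': array([-0.598, -0.376,  0.378,  0.599]), 'joints': array([-0.003,  0.405, -0.168,  0.   , -1.001, -2.015]), 'contact_force': array([ 0.866,  0.467, -5.053]), 'gripper_width': np.float64(29.558)}
```

View pics/c17.png

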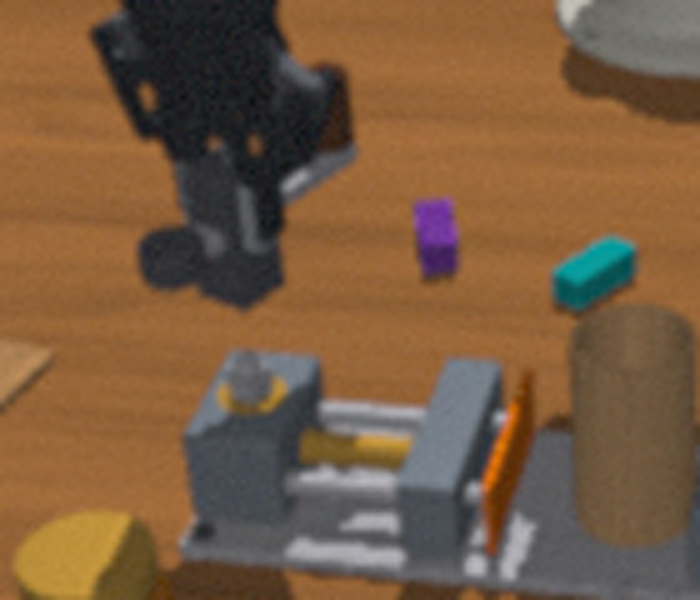

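View pics/w17.png

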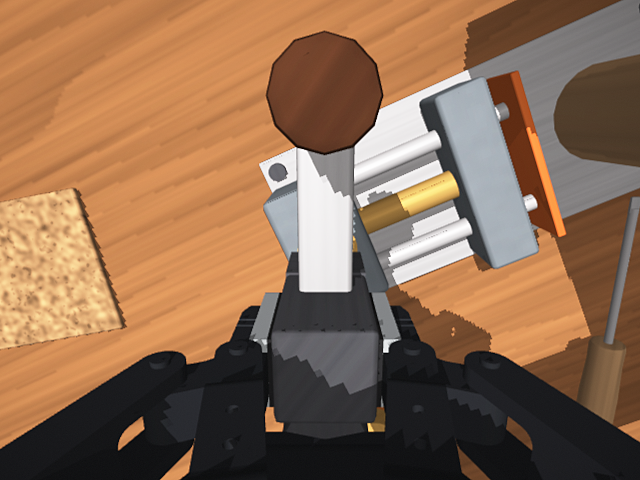

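```bash
python3 -m creep '[[[0,0,0],[0,0,0],-1],[[0,0,0],[0,0,0],-1],[[0,0,0],[0,0,0],-1]]'; python3 - <<'E'
from h import *
p,W=grab('wrist','w18');Z=W[...,2]
show();print(yaw())
m=(np.hypot(W[...,0]-508,W[...,1]+130)<32)&(Z>195)&(Z<216);P=W[m];print(rect(P),P[:,2].mean(),len(P))
# vise features in this view: moving jaw top
m=(Z>52)&(Z<60)&(W[...,1]>-90)&(W[...,1]<-35)&(abs(W[...,0]-583)<65);print(rect(W[m]),m.sum())
E
```

```text
clock: 36.28
position: [576.4, -161.8, 121.8]
ee_rot: [0.599, 0.376, -0.377, -0.598]
contact_force: [0.2, -0.4, -5.2]
gripper_width: 29.5
{'clock': np.float64(36.333), 'position': array([ 576.526, -161.611,  121.875]), 'ee_rot': array([ 0.599,  0.376, -0.377, -0.598]), 'joints': array([-3.000e-03,  4.040e-01, -1.660e-01,  1.000e-03, -1.001e+00,
       -2.016e+00]), 'contact_force': array([-0.242,  0.251, -4.318]), 'gripper_width': np.float64(29.246)}
64.36694183508776
(array([ 509.7, -130.8]), array([23.4, 23.3]), 49.5) 210.80995133609713 11011
(array([582.1, -56.4]), array([109.9,  42.7]), 0.0) 9897
```

```bash
python3 -m creep '[[[2.3,0,-15],[0,0,0],-1],[[2.3,0,-30],[0,0,0],-1],[[2.3,0,-36],[0,0,0],-1],[[2.3,0,-40],[0,0,0],-1],[[2.3,0,-44],[0,0,0],-1],[[2.3,0,-47],[0,0,0],-1],[[2.3,0,-47],[0,0,0],-1]]'; python3 -c "
from h import *
show();p,W=grab('scene','s9');crop(p,200,180,140,120,5,'c18')
"
```

```text
clock: 36.92
position: [579.1, -161.0, 74.8]
ee_rot: [0.598, 0.377, -0.377, -0.598]
contact_force: [-0.3, -0.2, -4.8]
gripper_width: 29.3
{'clock': np.float64(36.917), 'position': array([ 579.067, -161.   ,   74.792]), 'ee_rot': array([ 0.598,  0.377, -0.377, -0.598]), 'joints': array([-2.000e-03,  4.560e-01, -2.150e-01,  1.000e-03, -9.000e-01,
       -2.016e+00]), 'contact_force': array([-0.292, -0.218, -4.801]), 'gripper_width': np.float64(29.306)}
```

View pics/c18.png

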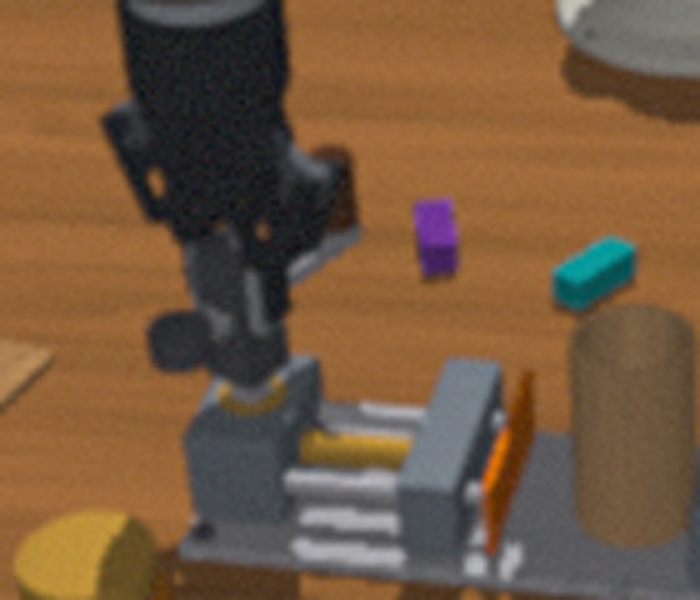

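```bash
python3 -m creep '[[[0,0,-4],[0,0,0],-1],[[0,0,-8],[0,0,0],-1],[[0,0,-11],[0,0,0],-1],[[0,0,-14],[0,0,0],-1],[[0,0,-16],[0,0,0],-1],[[0,0,-16],[0,0,0],-1]]'; python3 -c "
from h import *
show();p,W=grab('scene','s10');crop(p,200,180,140,120,5,'c19')
"
```

```text
clock: 37.47
position: [579.1, -161.0, 58.7]
ee_rot: [0.598, 0.377, -0.377, -0.598]
contact_force: [-0.5, 0.0, -4.1]
gripper_width: 29.5
{'clock': np.float64(37.467), 'position': array([ 579.09 , -161.001,   58.672]), 'ee_rot': array([ 0.598,  0.377, -0.377, -0.598]), 'joints': array([-2.000e-03,  4.750e-01, -2.310e-01,  1.000e-03, -8.650e-01,
       -2.016e+00]), 'contact_force': array([-0.475,  0.047, -4.089]), 'gripper_width': np.float64(29.488)}
```

View pics/c19.png

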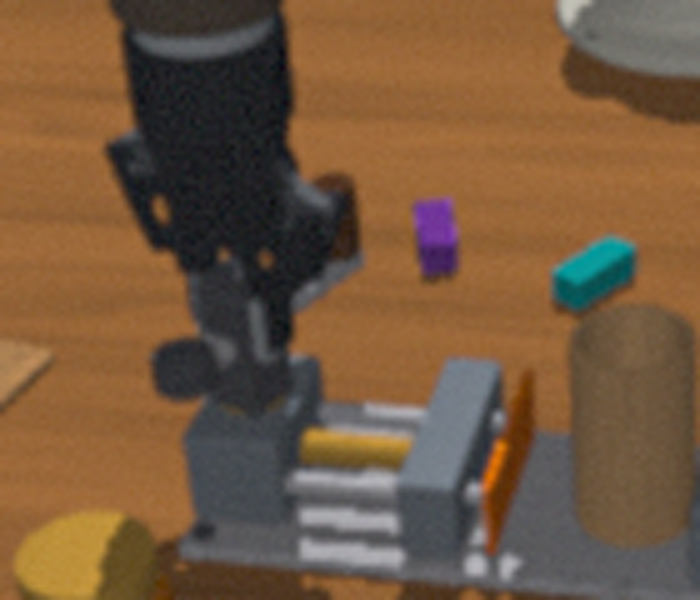

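```bash
python3 -m creep '[[[0,0,0],[0,0,0],0.06],[[0,0,0],[0,0,0],0.06],[[0,0,0],[0,0,0],0.06],[[0,0,20],[0,0,0],0.06],[[0,0,60],[0,0,0],0.06],[[0,0,80],[0,0,0],0.06],[[-30,14,80],[0,0,0],0.06],[[-67,31,80],[0,0,0],0.06],[[-67,31,80],[0,0,0],0.06],[[-67,31,80],[0,0,0],0.06]]'; python3 - <<'E'
from h import *
show();p,W=grab('wrist','w19');Z=W[...,2]
m=(np.hypot(W[...,0]-511,W[...,1]+130)<32)&(Z>135)&(Z<156);P=W[m];print(rect(P),P[:,2].mean(),len(P))
m=(np.hypot(W[...,0]-579,W[...,1]+162)<26)&(Z>120)&(Z<141);P=W[m];print(rect(P),P[:,2].mean(),len(P))
E
```

```text
clock: 38.35
position: [510.4, -129.7, 139.9]
ee_rot: [0.598, 0.377, -0.377, -0.598]
contact_force: [0.8, -0.5, 1.0]
gripper_width: 45.7
{'clock': np.float64(38.35), 'position': array([ 510.408, -129.66 ,  139.879]), 'ee_rot': array([ 0.598,  0.377, -0.377, -0.598]), 'joints': array([ 6.000e-02,  2.700e-01, -3.190e-01,  1.000e-03, -9.800e-01,
       -2.076e+00]), 'contact_force': array([ 0.759, -0.539,  0.993]), 'gripper_width': np.float64(45.654)}
(array([ 511.9, -129.7]), array([23.2, 23.2]), 20.4) 146.10200744092944 2405
(array([ 579.5, -162. ]), array([30. , 31.7]), 64.7) 131.289131879763 3526
```

View pics/w19.png

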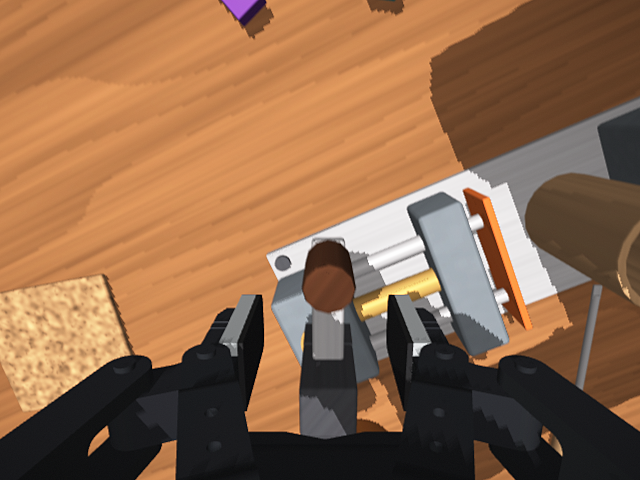

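```bash
python3 - <<'E'
from h import *
p,W=load("w19");print(W[3,385],W[3,380],W[10,240])
E
python3 -m creep '[[[1.5,0,-30],[0,0,0],0.06],[[1.5,0,-60],[0,0,0],0.06],[[1.5,0,-73],[0,0,0],0.06],[[1.5,0,-73],[0,0,0],0.06],[[1.5,0,-73],[0,0,0],-1],[[1.5,0,-73],[0,0,0],-1],[[1.5,0,-73],[0,0,0],-1],[[1.5,0,-73],[0,0,0],-1],[[1.5,0,-73],[0,0,0],-1]]'; python3 -c "
from h import *
show()"
```

```text
[ 3.97246946e+02 -3.16200128e+01  2.87943643e-01] [395.83719811 -34.71583164   0.53453835] [ 364.65185363 -120.58743327   20.63380817]
clock: 39.15
position: [515.1, -130.1, 67.1]
ee_rot: [0.599, 0.378, -0.376, -0.597]
contact_force: [1.6, -0.1, -1.3]
gripper_width: 22.6
{'clock': np.float64(39.15), 'position': array([ 515.109, -130.108,   67.101]), 'ee_rot': array([ 0.599,  0.378, -0.376, -0.597]), 'joints': array([ 5.900e-02,  3.620e-01, -4.000e-01,  1.000e-03, -8.050e-01,
       -2.077e+00]), 'contact_force': array([ 1.608, -0.109, -1.338]), 'gripper_width': np.float64(22.583)}
```

```bash
python3 -c "
import numpy as np
t=np.radians(154.4-15*np.arange(1,13));t0=np.radians(154.4)
for i in range(12): print(round(75*(np.cos(t[i])-np.cos(t0))),round(75*(np.sin(t[i])-np.sin(t0))),end=' | ')"
```

```text
11 16 | 25 29 | 43 38 | 62 42 | 81 41 | 100 35 | 116 25 | 130 10 | 138 -7 | 142 -27 | 141 -46 | 135 -65 |
```

```bash
python3 -m creep '[[[11,16,0],[0,0,0],-1],[[25,29,0],[0,0,0],-1],[[43,38,0],[0,0,0],-1],[[62,42,0],[0,0,0],-1],[[81,41,0],[0,0,0],-1],[[100,35,0],[0,0,0],-1],[[116,25,0],[0,0,0],-1],[[130,10,0],[0,0,0],-1],[[138,-7,0],[0,0,0],-1],[[142,-27,0],[0,0,0],-1],[[141,-46,0],[0,0,0],-1],[[135,-65,0],[0,0,0],-1]]'; python3 -c "
from h import *
show();p,W=grab('scene','s11');crop(p,200,180,140,120,5,'c20')
p,W=grab('top','t7');crop(p,250,180,180,130,4,'c21')"
```

```text
clock: 40.15
position: [650.6, -194.9, 68.9]
ee_rot: [0.599, 0.378, -0.376, -0.597]
contact_force: [-2.2, 4.6, 8.0]
gripper_width: 22.5
{'clock': np.float64(40.15), 'position': array([ 650.648, -194.887,   68.944]), 'ee_rot': array([ 0.599,  0.378, -0.376, -0.597]), 'joints': array([-0.053,  0.577, -0.013,  0.   , -0.977, -1.963]), 'contact_force': array([-2.184,  4.578,  8.006]), 'gripper_width': np.float64(22.469)}
```

View pics/c20.png

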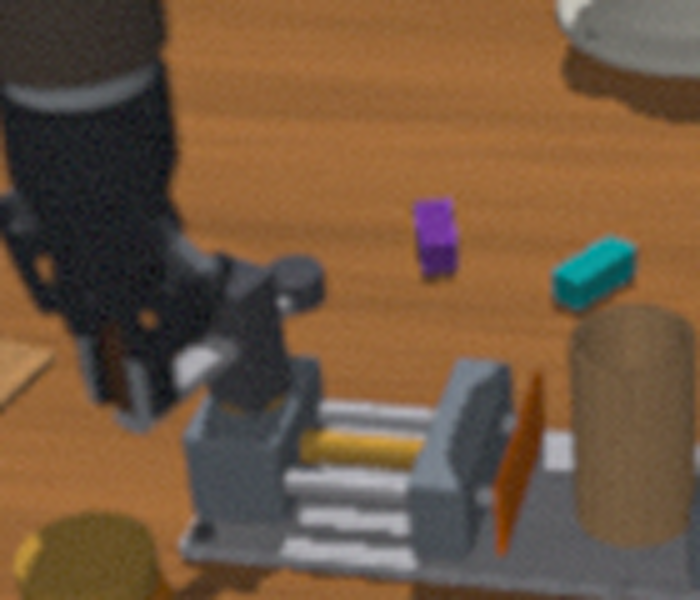

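View pics/c21.png

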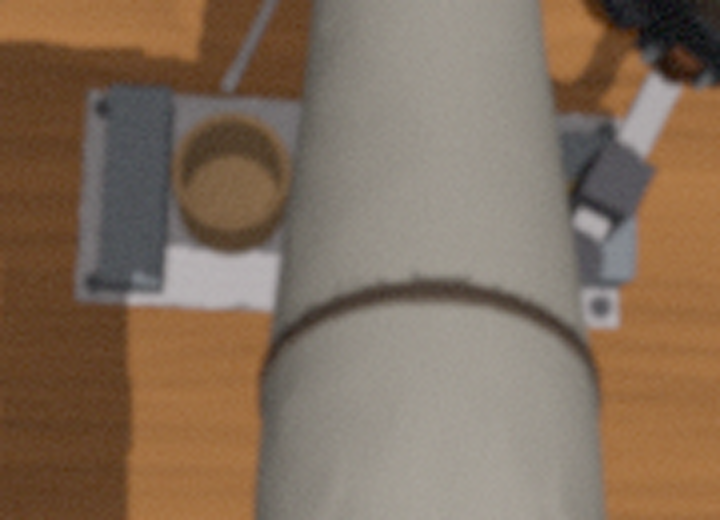

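```bash
python3 -m creep '[[[-11,-16,0],[0,0,0],-1],[[-25,-29,0],[0,0,0],-1],[[-43,-38,0],[0,0,0],-1],[[-62,-42,0],[0,0,0],-1],[[-81,-41,0],[0,0,0],-1],[[-100,-35,0],[0,0,0],-1],[[-116,-25,0],[0,0,0],-1],[[-130,-10,0],[0,0,0],-1],[[-138,7,0],[0,0,0],-1],[[-142,27,0],[0,0,0],-1],[[-141,46,0],[0,0,0],-1],[[-135,65,0],[0,0,0],-1]]'; python3 -m creep '[[[11,16,0],[0,0,0],-1],[[25,29,0],[0,0,0],-1],[[43,38,0],[0,0,0],-1],[[62,42,0],[0,0,0],-1],[[81,41,0],[0,0,0],-1],[[100,35,0],[0,0,0],-1],[[116,25,0],[0,0,0],-1],[[130,10,0],[0,0,0],-1],[[138,-7,0],[0,0,0],-1],[[142,-27,0],[0,0,0],-1],[[141,-46,0],[0,0,0],-1],[[135,-65,0],[0,0,0],-1]]'; python3 -m creep '[[[-11,-16,0],[0,0,0],-1],[[-25,-29,0],[0,0,0],-1],[[-43,-38,0],[0,0,0],-1],[[-62,-42,0],[0,0,0],-1],[[-81,-41,0],[0,0,0],-1],[[-100,-35,0],[0,0,0],-1],[[-116,-25,0],[0,0,0],-1],[[-130,-10,0],[0,0,0],-1],[[-138,7,0],[0,0,0],-1],[[-142,27,0],[0,0,0],-1],[[-141,46,0],[0,0,0],-1],[[-135,65,0],[0,0,0],-1]]'; python3 -c "
from h import *
show();p,W=grab('scene','s12');crop(p,200,180,160,120,5,'c22')
p,W=grab('wrist','w20')"
```

```text
clock: 41.25
position: [512.7, -130.8, 69.8]
ee_rot: [0.599, 0.377, -0.377, -0.597]
contact_force: [-4.2, -1.8, 13.1]
gripper_width: 22.2
clock: 42.25
position: [650.7, -194.9, 68.9]
ee_rot: [0.599, 0.378, -0.376, -0.597]
contact_force: [-1.8, 5.5, 7.5]
gripper_width: 22.5
clock: 43.25
position: [512.6, -130.8, 69.8]
ee_rot: [0.599, 0.377, -0.377, -0.597]
contact_force: [-4.3, -2.4, 13.0]
gripper_width: 22.5
{'clock': np.float64(43.25), 'position': array([ 512.649, -130.756,   69.758]), 'ee_rot': array([ 0.599,  0.377, -0.377, -0.597]), 'joints': array([ 0.059,  0.356, -0.402,  0.004, -0.811, -2.078]), 'contact_force': array([-4.318, -2.445, 13.004]), 'gripper_width': np.float64(22.544)}
```

View pics/c22.png

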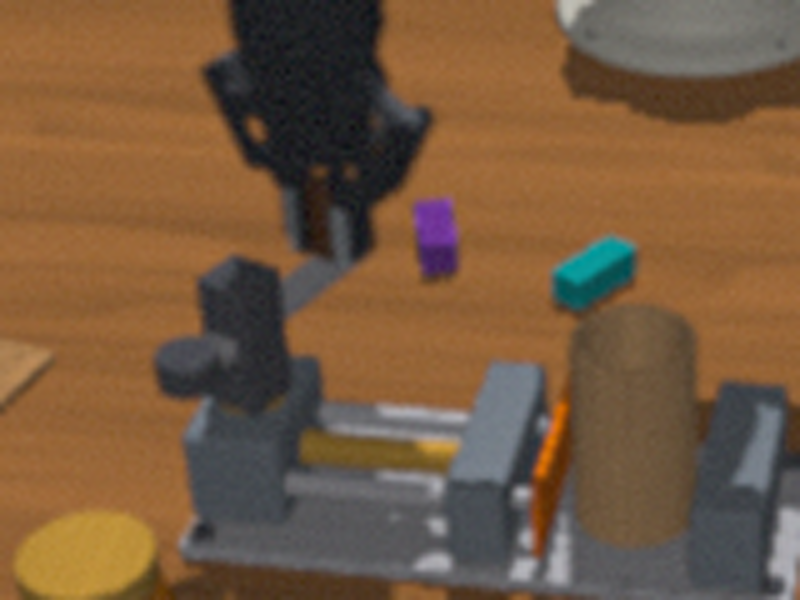

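View pics/w20.png

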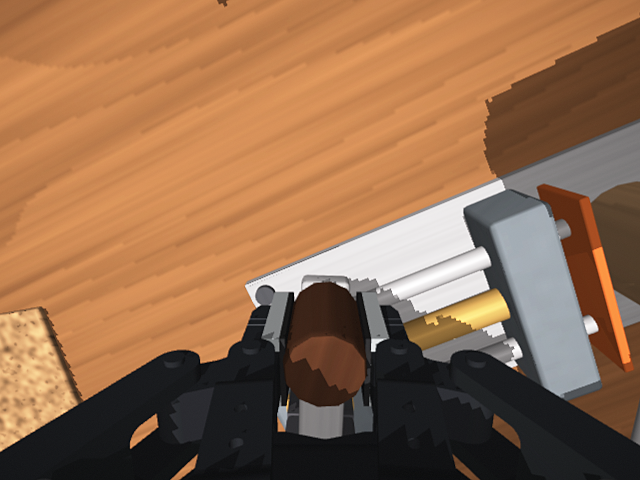

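```bash
python3 -m creep '[[[11,16,2],[0,0,0],-1],[[25,29,2],[0,0,0],-1],[[43,38,2],[0,0,0],-1],[[62,42,2],[0,0,0],-1],[[81,41,2],[0,0,0],-1],[[100,35,2],[0,0,0],-1],[[116,25,2],[0,0,0],-1],[[130,10,2],[0,0,0],-1],[[138,-7,2],[0,0,0],-1],[[142,-27,2],[0,0,0],-1],[[141,-46,2],[0,0,0],-1],[[135,-65,2],[0,0,0],-1]]'; python3 -m creep '[[[-11,-16,0],[0,0,0],-1],[[-25,-29,0],[0,0,0],-1],[[-43,-38,0],[0,0,0],-1],[[-62,-42,0],[0,0,0],-1],[[-81,-41,0],[0,0,0],-1],[[-100,-35,0],[0,0,0],-1],[[-116,-25,0],[0,0,0],-1],[[-130,-10,0],[0,0,0],-1],[[-138,7,0],[0,0,0],-1],[[-142,27,0],[0,0,0],-1],[[-141,46,0],[0,0,0],-1],[[-135,65,0],[0,0,0],-1]]'; python3 -c "
from h import *
show();p,W=grab('scene','s13');crop(p,200,180,160,120,5,'c23')
p,W=grab('wrist','w21');p,W=grab('top','t8');crop(p,250,180,180,130,4,'c24')"
```

```text
clock: 44.35
position: [650.1, -194.8, 69.6]
ee_rot: [0.599, 0.378, -0.376, -0.598]
contact_force: [-2.0, 3.9, 3.3]
gripper_width: 23.0
clock: 45.35
position: [513.3, -130.3, 70.5]
ee_rot: [0.599, 0.377, -0.377, -0.597]
contact_force: [0.4, -4.3, 4.5]
gripper_width: 22.7
{'clock': np.float64(45.35), 'position': array([ 513.263, -130.305,   70.519]), 'ee_rot': array([ 0.599,  0.377, -0.377, -0.597]), 'joints': array([ 0.059,  0.356, -0.4  ,  0.003, -0.813, -2.078]), 'contact_force': array([ 0.395, -4.276,  4.486]), 'gripper_width': np.float64(22.669)}
```

View pics/c23.png

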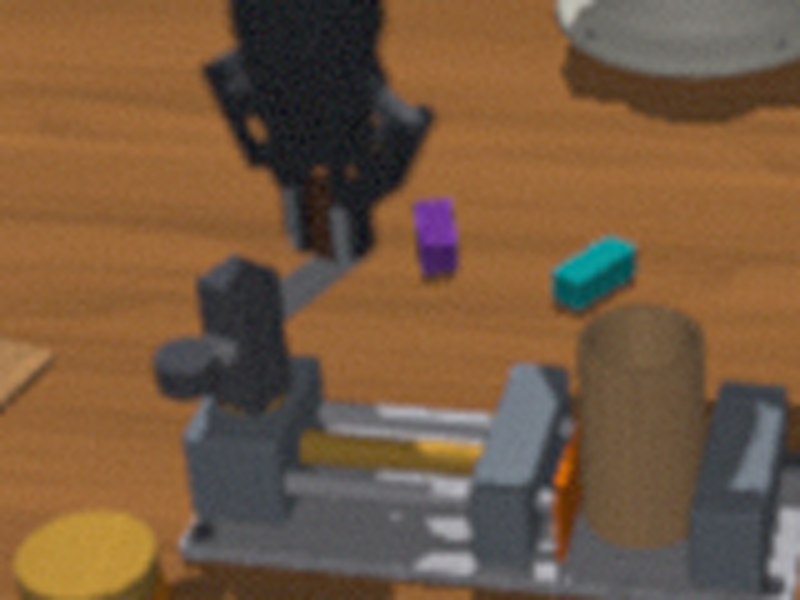

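View pics/w21.png

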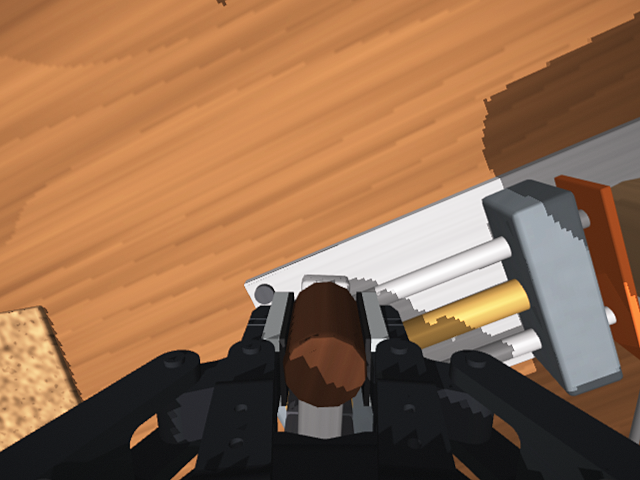

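View pics/c24.png

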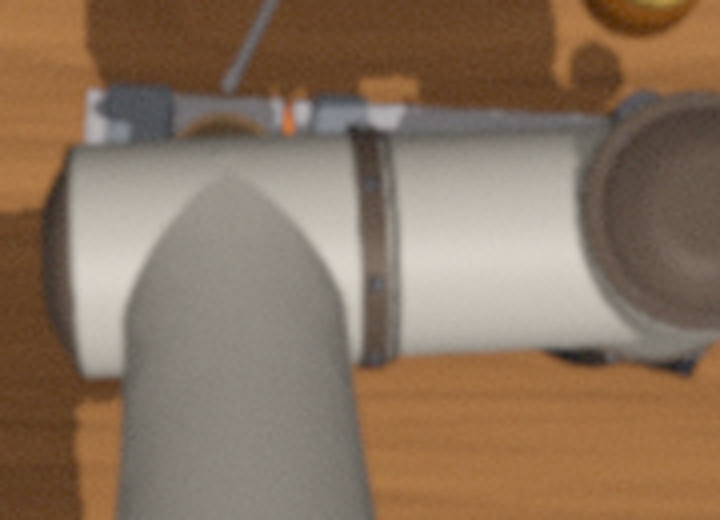

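```bash
cat >> h.py <<'E'
def visem(tag):
    p,W=load(tag);Z=W[...,2]
    yd=np.array([0.034,0.9994]);C=np.array([585.5,17.5])
    q=(W[...,:2]-C);vy=q@yd;vx=q@np.array([0.9994,-0.034])
    hsv=cv2.cvtColor(p,cv2.COLOR_RGB2HSV)
    o=(hsv[...,1]>185)&(hsv[...,0]<12)&(abs(vx)<56)&(Z>42)&(Z<58)&(vy<35)&(vy>-60)
    j=(hsv[...,1]<90)&(Z>52)&(Z<58)&(abs(vx)<50)&(vy<35)&(vy>-95)
    f=(hsv[...,1]<90)&(Z>52)&(Z<58)&(abs(vx)<50)&(vy>35)&(vy<100)
    for n,m in(("pad",o),("jaw",j),("fix",f)):
        if m.sum()>20: print(tag,n,m.sum(),np.percentile(vy[m],[2,50,98]).round(1),np.percentile(vx[m],[2,98]).round(0))
    t=(Z>106)&(Z<119)&(hsv[...,1]>60)&(abs(vx)<45)&(vy<60)&(vy>-50)
    if t.sum()>20:print(tag,"rim",t.sum(),np.percentile(vy[t],[1,99]).round(1),np.percentile(vx[t],[1,99]).round(0))
E
python3 -c "
from h import *
for t in('w13','w12','w20','w21','s7','s12','s13'): visem(t)"
```

```text
w13 pad 1309 [-52.5 -51.6 -48.6] [-48.  46.]
w13 jaw 4521 [-93.7 -80.5 -65.3] [-46.  41.]
w12 pad 443 [-51.9 -51.6 -50.9] [-46.  47.]
w12 jaw 5248 [-93.1 -79.1 -64.5] [-48.  48.]
w12 fix 2228 [50.1 71.9 83.2] [-49.  49.]
w12 rim 2317 [-15.9  43.9] [-30.  29.]
w20 pad 3060 [-28.3 -27.7 -23.4] [-50.  47.]
w20 jaw 10866 [-69.5 -55.6 -41.4] [-48.  47.]
w21 pad 3682 [-17.5 -16.7 -12.7] [-50.  44.]
w21 jaw 11215 [-57.6 -43.9 -29.4] [-48.  48.]
s7 jaw 189 [-89.9 -78.   -8.3] [-42.  49.]
s7 fix 268 [53.6 69.6 85.3] [-48.  49.]
s7 rim 163 [-22.6  46.3] [-42.  42.]
s12 jaw 217 [-66.7 -52.9 -39.2] [-45.  48.]
s12 fix 258 [53.3 68.9 85. ] [-48.  48.]
s12 rim 149 [-12.5  46. ] [-30.  31.]
s13 jaw 214 [-54.1 -40.4 -28. ] [-47.  48.]
s13 fix 258 [53.  69.1 85.3] [-48.  49.]
s13 rim 157 [-8.9 50.1] [-31.  31.]
```

```bash
python3 -m creep '[[[11,16,0],[0,0,0],-1],[[25,29,0],[0,0,0],-1],[[43,38,0],[0,0,0],-1],[[62,42,0],[0,0,0],-1],[[81,41,0],[0,0,0],-1],[[100,35,0],[0,0,0],-1],[[116,25,0],[0,0,0],-1],[[130,10,0],[0,0,0],-1],[[138,-7,0],[0,0,0],-1],[[142,-27,0],[0,0,0],-1],[[141,-46,0],[0,0,0],-1],[[135,-65,0],[0,0,0],-1]]'; python3 -c "
from h import *
show();p,W=grab('scene','s14');crop(p,200,180,160,120,5,'c25')
p,W=grab('wrist','w22');visem('s14');visem('w22')"
```

```text
clock: 46.5
position: [650.2, -194.6, 69.6]
ee_rot: [0.599, 0.378, -0.376, -0.598]
contact_force: [-0.8, 4.8, 3.5]
gripper_width: 22.6
{'clock': np.float64(46.5), 'position': array([ 650.23 , -194.649,   69.579]), 'ee_rot': array([ 0.599,  0.378, -0.376, -0.598]), 'joints': array([-0.053,  0.576, -0.012, -0.   , -0.98 , -1.963]), 'contact_force': array([-0.763,  4.791,  3.451]), 'gripper_width': np.float64(22.615)}
s14 jaw 206 [-48.1 -34.9 -21.9] [-49.  48.]
s14 fix 258 [53.9 69.1 84.7] [-48.  48.]
s14 rim 160 [-8.9 50.8] [-29.  31.]
w22 jaw 245 [-52.7 -51.7 -50.4] [15. 32.]
```

View pics/c25.png

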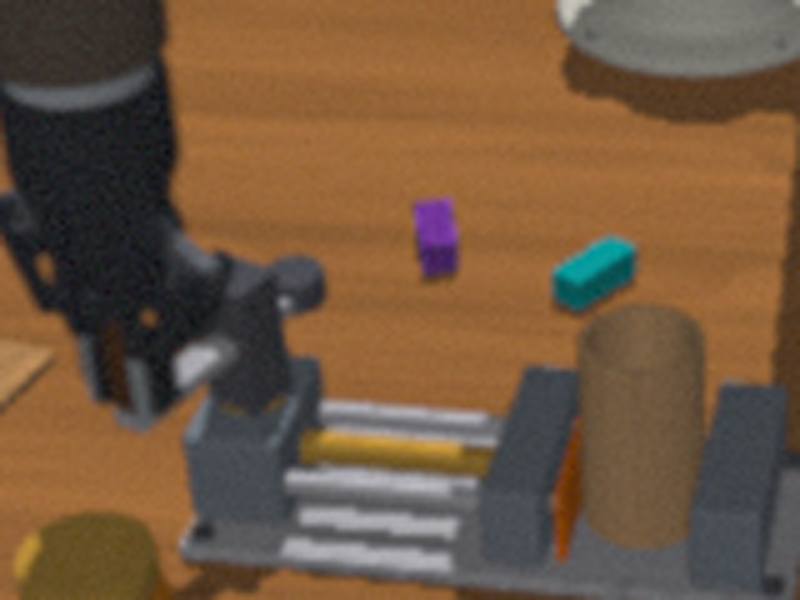

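View pics/w22.png

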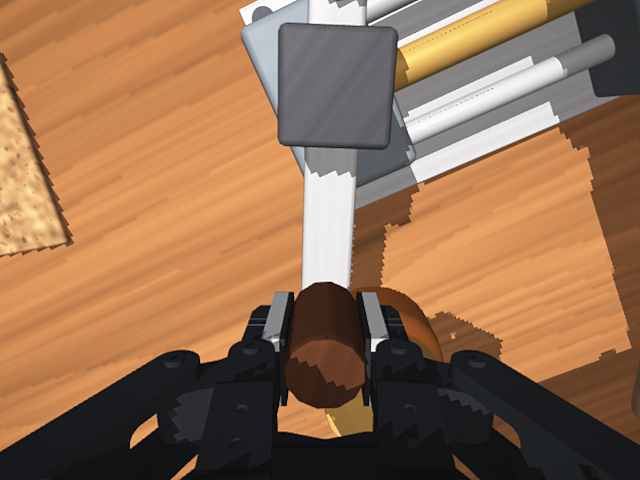

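```bash
python3 -m creep '[[[-6,-8,0],[0,0,0],-1],[[-11,-16,0],[0,0,0],-1],[[-11,-16,0],[0,0,0],-1],[[-11,-16,0],[0,0,0],-1],[[-11,-16,0],[0,0,0],-1],[[-11,-16,0],[0,0,0],0.06],[[-11,-16,0],[0,0,0],0.06],[[-11,-16,0],[0,0,0],0.06],[[-11,-16,30],[0,0,0],0.06],[[-11,-16,70],[0,0,0],0.06],[[-11,-16,80],[0,0,0],0.06],[[-11,-16,80],[0,0,0],0.06]]'; python3 - <<'E'
from h import *
show();print(yaw());p,W=grab('wrist','w23');Z=W[...,2]
m=(np.hypot(W[...,0]-579,W[...,1]+162)<26)&(Z>120)&(Z<141);P=W[m];print(rect(P),P[:,2].mean(),len(P))
m=(np.hypot(W[...,0]-637,W[...,1]+211)<26)&(Z>135)&(Z<156);P=W[m];print(rect(P),P[:,2].mean(),len(P))
E
```

```text
clock: 47.6
position: [639.5, -211.5, 152.3]
ee_rot: [0.6, 0.379, -0.376, -0.596]
contact_force: [1.3, 0.9, -0.0]
gripper_width: 45.9
{'clock': np.float64(47.6), 'position': array([ 639.504, -211.472,  152.313]), 'ee_rot': array([ 0.6  ,  0.379, -0.376, -0.596]), 'joints': array([-0.079,  0.494,  0.066,  0.002, -1.135, -1.938]), 'contact_force': array([ 1.258,  0.93 , -0.019]), 'gripper_width': np.float64(45.929)}
64.47042630145698
(array([ 579. , -162.6]), array([30. , 30.1]), 50.6) 132.72541857283403 4687
(array([ 636.6, -209.8]), array([23.3, 23. ]), 39.1) 146.16713737914873 2129
```

View pics/w23.png

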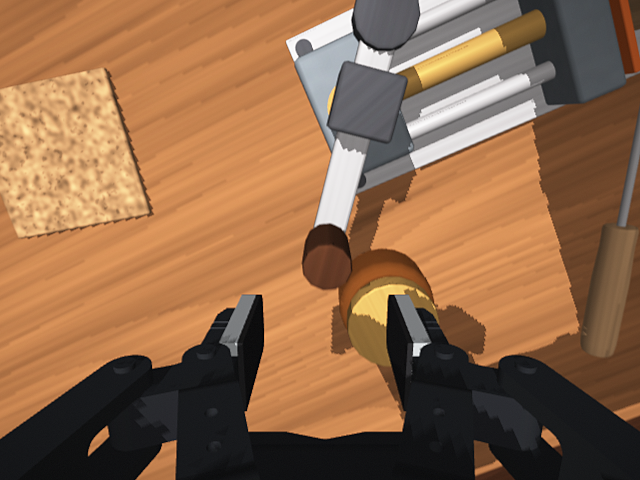

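```bash
python3 -m creep '[[[-30,25,0],[0,0,-0.12],0.3],[[-60,49,0],[0,0,-0.242],0.3],[[-60,49,0],[0,0,-0.242],0.3],[[-60,49,0],[0,0,-0.242],0.3],[[-60,49,-30],[0,0,-0.242],0.3],[[-60,49,-45],[0,0,-0.242],0.3],[[-60,49,-45],[0,0,-0.242],0.3],[[-60,49,-45],[0,0,-0.242],0.3]]'; python3 - <<'E'
from h import *
show();print(yaw());p,W=grab('wrist','w24');show()
E
```

```text
clock: 48.32
position: [577.5, -162.5, 101.7]
ee_rot: [-0.639, -0.301, 0.303, 0.639]
contact_force: [0.1, 0.5, 0.6]
gripper_width: 55.6
{'clock': np.float64(48.317), 'position': array([ 577.492, -162.468,  101.665]), 'ee_rot': array([-0.639, -0.301,  0.303,  0.639]), 'joints': array([-4.000e-03,  4.270e-01, -1.860e-01,  1.000e-03, -9.610e-01,
       -2.255e+00]), 'contact_force': array([0.142, 0.495, 0.571]), 'gripper_width': np.float64(55.591)}
50.58282038048218
{'clock': np.float64(48.367), 'position': array([ 578.421, -162.501,  102.91 ]), 'ee_rot': array([ 0.64 ,  0.302, -0.302, -0.639]), 'joints': array([-4.000e-03,  4.260e-01, -1.840e-01,  2.000e-03, -9.610e-01,
       -2.256e+00]), 'contact_force': array([ 0.351, -0.292,  0.578]), 'gripper_width': np.float64(55.745)}
```

View pics/w24.png

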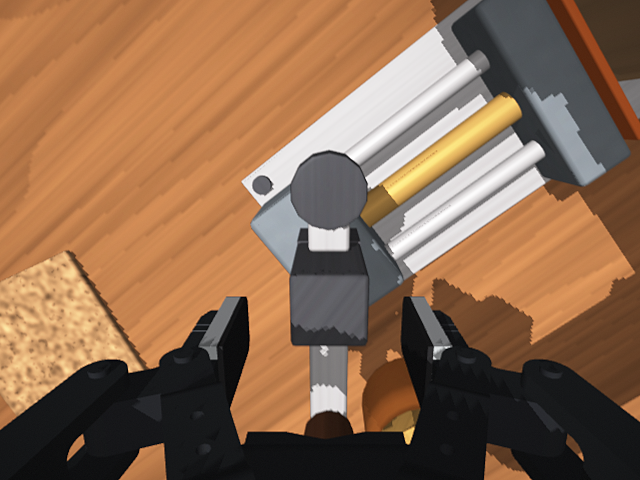

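```bash
python3 -m creep '[[[0.5,0,-25],[0,0,0],0.3],[[0.5,0,-40],[0,0,0],0.3],[[0.5,0,-44],[0,0,0],0.3],[[0.5,0,-44],[0,0,0],0.3],[[0.5,0,-44],[0,0,0],-1],[[0.5,0,-44],[0,0,0],-1],[[0.5,0,-44],[0,0,0],-1],[[0.5,0,-44],[0,0,0],-1],[[0.5,0,-44],[0,0,0],-1]]'; python3 -c "
from h import *
show()"
python3 -m creep '[[[0,0,6],[0,0,0],-1],[[0,0,12],[0,0,0],-1],[[0,0,20],[0,0,0],-1],[[0,0,30],[0,0,0],-1],[[0,0,50],[0,0,0],-1],[[0,0,70],[0,0,0],-1],[[0,0,70],[0,0,0],-1]]'; python3 -c "
from h import *
show();p,W=grab('scene','s15');crop(p,200,180,160,120,5,'c26');visem('s15')"
```

```text
clock: 49.12
position: [579.6, -162.1, 60.7]
ee_rot: [0.64, 0.303, -0.301, -0.638]
contact_force: [0.4, 0.4, 5.9]
gripper_width: 29.4
{'clock': np.float64(49.117), 'position': array([ 579.551, -162.15 ,   60.721]), 'ee_rot': array([ 0.64 ,  0.303, -0.301, -0.638]), 'joints': array([-3.000e-03,  4.720e-01, -2.310e-01,  2.000e-03, -8.650e-01,
       -2.256e+00]), 'contact_force': array([0.371, 0.377, 5.901]), 'gripper_width': np.float64(29.383)}
clock: 49.7
position: [579.7, -162.3, 132.7]
ee_rot: [0.641, 0.304, -0.301, -0.638]
contact_force: [-0.1, 0.3, -3.0]
gripper_width: 29.6
{'clock': np.float64(49.7), 'position': array([ 579.729, -162.33 ,  132.685]), 'ee_rot': array([ 0.641,  0.304, -0.301, -0.638]), 'joints': array([-3.000e-03,  3.960e-01, -1.500e-01,  2.000e-03, -1.020e+00,
       -2.256e+00]), 'contact_force': array([-0.051,  0.348, -2.993]), 'gripper_width': np.float64(29.604)}
s15 jaw 213 [-48.2 -33.6 -20.9] [-48.  49.]
s15 fix 276 [53.  69.3 85.3] [-47.  48.]
s15 rim 154 [-8.5 50.8] [-31.  31.]
```

View pics/c26.png

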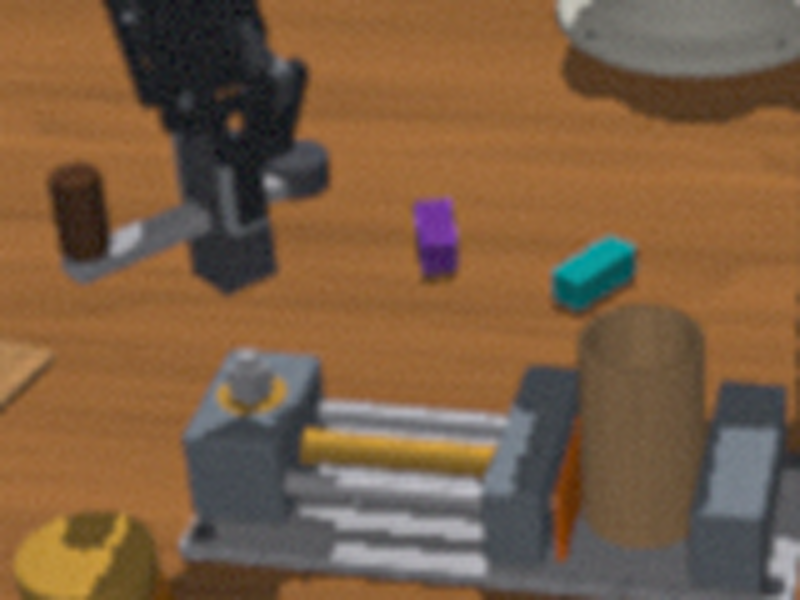

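```bash
python3 -m creep '[[[-63,-214,0],[0,0,0],-1],[[-63,-214,0],[0,0,0],-1],[[-63,-214,0],[0,0,0],-1],[[-63,-214,0],[0,0,0],-1],[[-63,-214,0],[0,0,0],-1],[[-63,-214,0],[0,0,0],-1],[[-63,-214,-40],[0,0,0],-1],[[-63,-214,-80],[0,0,0],-1],[[-63,-214,-105],[0,0,0],-1],[[-63,-214,-110],[0,0,0],-1],[[-63,-214,-110],[0,0,0],-1]]'; python3 -c "
from h import *
show();p,W=grab('scene','s16');crop(p,130,180,160,120,5,'c27')"
```

```text
clock: 50.67
position: [512.4, -374.7, 15.2]
ee_rot: [-0.637, -0.3, 0.304, 0.642]
contact_force: [0.2, -0.0, -4.6]
gripper_width: 29.6
{'clock': np.float64(50.667), 'position': array([ 512.388, -374.658,   15.245]), 'ee_rot': array([-0.637, -0.3  ,  0.304,  0.642]), 'joints': array([-0.377,  0.578, -0.173,  0.   , -0.828, -1.883]), 'contact_force': array([ 0.193, -0.016, -4.573]), 'gripper_width': np.float64(29.622)}
```

View pics/c27.png

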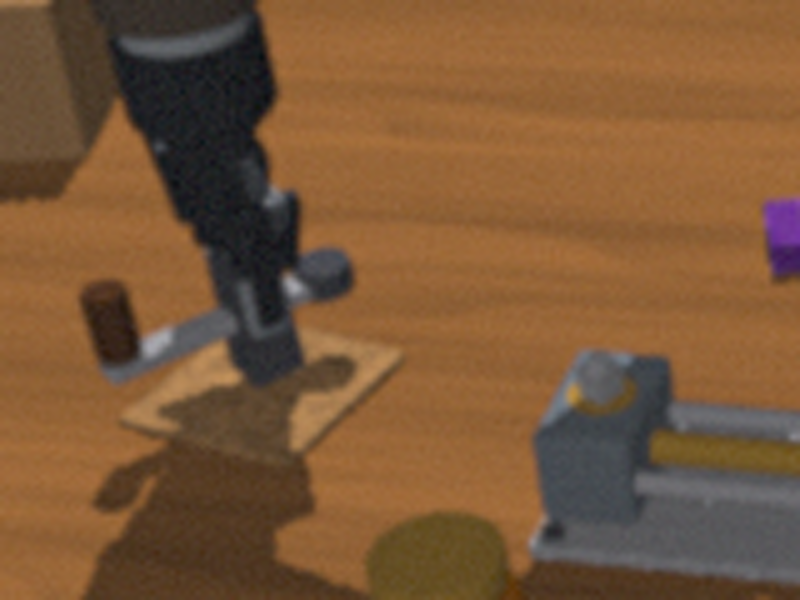

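Still above the cork; lower gently until it takes the weight, then release.

```bash
python3 -m creep '[[[2,0,-3],[0,0,0],-1],[[2,0,-6],[0,0,0],-1],[[2,0,-8],[0,0,0],-1],[[2,0,-10],[0,0,0],-1],[[2,0,-11],[0,0,0],-1],[[2,0,-11],[0,0,0],-1],[[2,0,-11],[0,0,0],-1]]'; python3 -c "
from h import *
show()"
```

```text
clock: 51.3
position: [517.1, -376.0, 8.1]
ee_rot: [0.64, 0.302, -0.302, -0.639]
contact_force: [0.3, 0.4, -4.5]
gripper_width: 29.1
{'clock': np.float64(51.3), 'position': array([ 517.123, -376.012,    8.102]), 'ee_rot': array([ 0.64 ,  0.302, -0.302, -0.639]), 'joints': array([-3.760e-01,  5.890e-01, -1.740e-01,  1.000e-03, -8.080e-01,
       -1.884e+00]), 'contact_force': array([ 0.299,  0.369, -4.54 ]), 'gripper_width': np.float64(29.08)}
```

```bash
python3 -m creep '[[[0,0,-1],[0,0,0],-1],[[0,0,-2],[0,0,0],-1],[[0,0,-2],[0,0,0],-1],[[0,0,-2],[0,0,0],-1]]'; python3 -c "
from h import *
show()"
```

```text
clock: 51.63
position: [517.3, -376.1, 6.7]
ee_rot: [0.64, 0.302, -0.302, -0.639]
contact_force: [0.0, 1.5, 1.1]
gripper_width: 29.0
{'clock': np.float64(51.633), 'position': array([ 517.338, -376.148,    6.722]), 'ee_rot': array([ 0.64 ,  0.302, -0.302, -0.639]), 'joints': array([-3.760e-01,  5.910e-01, -1.750e-01,  1.000e-03, -8.040e-01,
       -1.884e+00]), 'contact_force': array([0.037, 1.506, 1.119]), 'gripper_width': np.float64(28.992)}
```

Contact (the weight is taken). Release and withdraw upward.

```bash
python3 -m creep '[[[0,0,0],[0,0,0],0.3],[[0,0,0],[0,0,0],0.3],[[0,0,0],[0,0,0],0.3],[[0,0,0],[0,0,0],0.3],[[0,0,20],[0,0,0],0.3],[[0,0,60],[0,0,0],0.3],[[0,0,100],[0,0,0],0.3],[[0,0,140],[0,0,0],0.3],[[-40,10,160],[0,0,0],0.3],[[-80,20,160],[0,0,0],0.3],[[-80,20,160],[0,0,0],0.3]]'; python3 - <<'E'
from h import *
show();p,W=grab('scene','s17');p,W=grab('top','t9')
visem('s17');visem('t9');p,W=load('t9');Z=W[...,2]
m=(np.hypot(W[...,0]-515,W[...,1]+374)<24)&(Z>65);P=W[m];print(len(P),rect(P),P[:,2].mean())
crop(p,100,190,340,120,2.3,'c28')
E
```

```text
clock: 52.55
position: [431.0, -353.7, 167.0]
ee_rot: [-0.639, -0.301, 0.302, 0.641]
contact_force: [-0.3, 0.7, -1.5]
gripper_width: 55.2
{'clock': np.float64(52.55), 'position': array([ 431.032, -353.721,  167.006]), 'ee_rot': array([-0.639, -0.301,  0.302,  0.641]), 'joints': array([-3.970e-01,  2.970e-01, -2.050e-01, -1.000e-03, -1.071e+00,
       -1.863e+00]), 'contact_force': array([-0.256,  0.745, -1.493]), 'gripper_width': np.float64(55.204)}
s17 jaw 219 [-48.1 -35.7 -21.2] [-48.  48.]
s17 fix 264 [52.7 69.  85.2] [-47.  47.]
s17 rim 155 [-8.6 50.7] [-30.  31.]
t9 jaw 493 [-49.  -34.3 -20. ] [-48.  47.]
t9 fix 562 [52.3 69.  85.9] [-48.  48.]
t9 rim 236 [-9.  49.9] [-33.  27.]
0 (array([0., 0.]), array([0., 0.]), 0.0) nan<stdin>:4: RuntimeWarning: Mean of empty slice.
  ret = ret.dtype.type(ret / rcount)
```

View pics/s17.png

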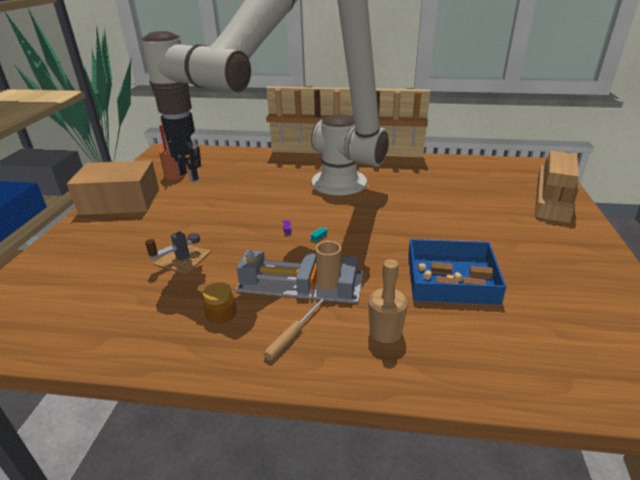

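View pics/t9.png

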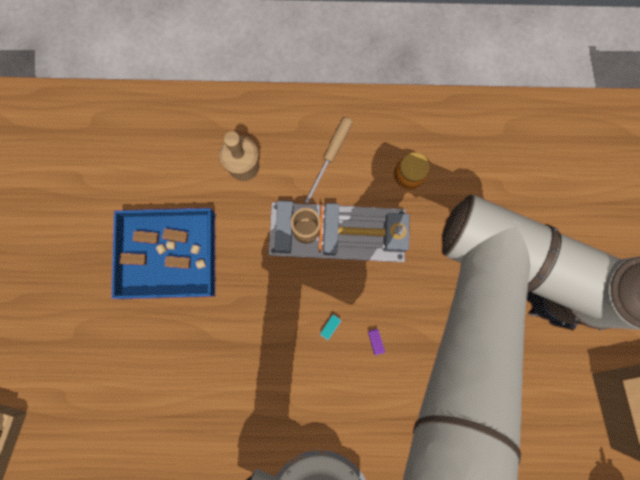

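View pics/c28.png

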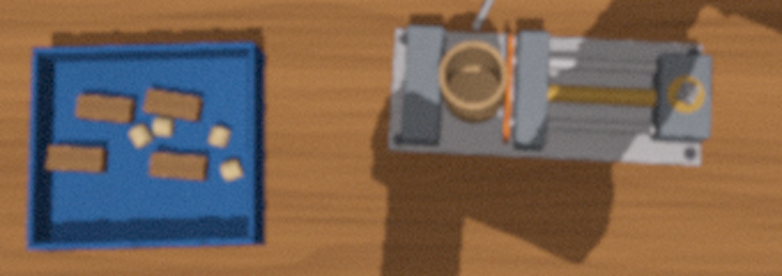

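```bash
python3 - <<'E'
from h import *
p,W=load('s17');Z=W[...,2];crop(p,395,230,120,80,6,'c29')
crop(p,135,220,100,70,7,'c30')
m=(np.hypot(W[...,0]-515,W[...,1]+374)<28)&(Z>66);P=W[m];print(len(P),P.mean(0),P.max(0))
p0,_=load('t1');p9,_=load('t9')
E
```

```text
110 [ 520.9333737  -372.81739155   73.34519113] [ 536.88409996 -355.01802476   77.94047127]
```

View pics/c29.png

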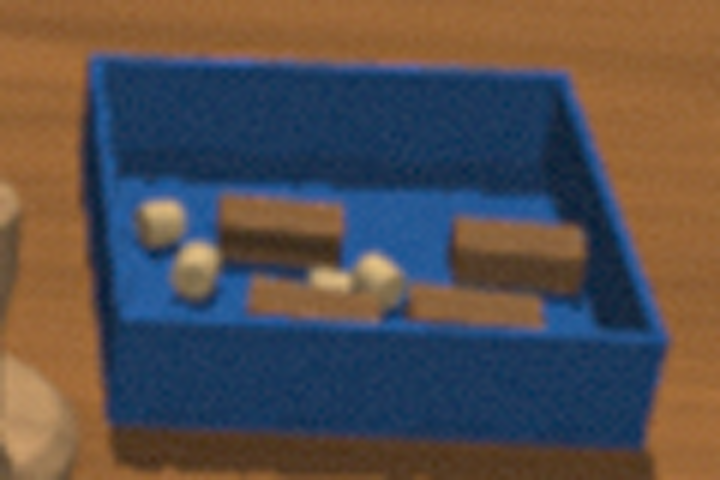

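View pics/c30.png

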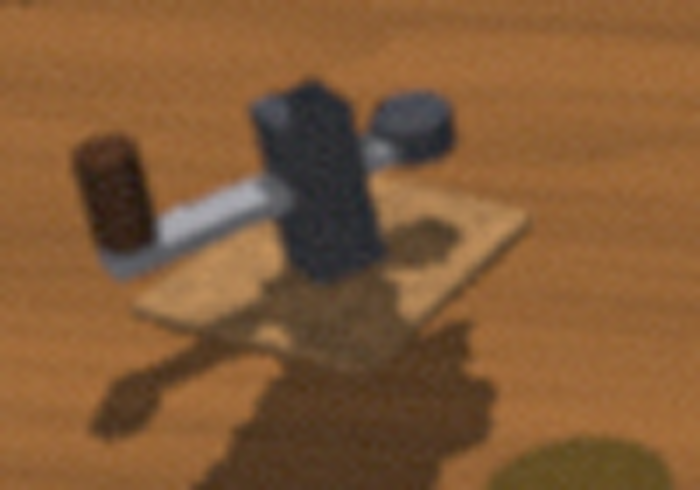

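```bash
python3 -c "
from h import *
arm.job_done();show()"
```

```text
the job is handed in; nothing more can be done
the job is handed in; nothing more can be done
```

I finished the whole job and handed it in at about 53 s of the 210 s allowed; the hand-in gives no verdict.

**What I did**
- I moved all four offcuts into the tray.
- I gripped the pot from the side, tipped it over the tray, and stood it empty and upright on the vise bed.
- I fitted the crank on the shaft and wound it about 3.5 turns clockwise by its knob.
- I lifted the crank off and stood it on the cork rest, then backed the arm clear.

**Last checks from the camera images**
- **Tray:** it holds four plugs and four offcuts. One offcut had been knocked aside but is still inside. I saw no plug anywhere else on the bench. The pot looked empty after tipping, and depth readings inside it showed only its floor.
- **Pot:** it is upright against the fixed jaw, with the pad pressed in about 6 mm, estimated from the gap between pad and moving jaw. I could not read the pad joint or contact forces directly.
- **Crank:** it stands on the rest, with the arm's position at release about 1 mm from the measured centre. It looks upright in the side view, but I did not measure its tilt. The arm hid it from the top camera in the final picture.
- **Bystanders:** the mallet, wax jar and gouge look unmoved in the final pictures.

**What disagreed or failed**
- The real fingertips sit about 40 mm behind the reported TCP when shut. The first grasp on an offcut therefore closed in the air; I measured the offset and allowed for it from then on.
- The top and wrist cameras disagreed by 2 to 3 mm on positions.

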